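# Turn a tester's clamp jaw over in a clamshell turnover fixture

## Task

Turn the gold clamp jaw over with the turnover fixture: lay the jaw, ridged grip face up, fully down in the nest of the open leaf, swing the leaf by its red bar all the way over onto the blue receiver, then swing it all the way back open, so that the jaw stays lying flat in the receiver with its bolt holes up. Never let the leaf fall or slam, either way, and leave the other things on the table where they are.

Things in the scene. Friction and masses are not known exactly. Their poses are not given: they have to be found in the camera images.
- jaw_center (a point): Centre (half-way up) of the clamp jaw, a loose gold metal block 100 mm long (x) by 50 wide (y) by 36 thick (z), 0.3 to 0.6 kg. Its z axis points out of the grip face (dark insert with 9 steel ridges), up at the start; the opposite face has two black bolt holes 20 mm across. Either end may go either way round in the nests. Grip it across its width at mid-length.
- fixture: Fixed turnover fixture: dark base plate 170 mm (x) by 270 mm (y), 10 mm thick; origin on the table under the middle of the hinge line, which runs level along x, 45 mm up. The open leaf lies to -y, the receiver on +y. Hinge barrel 14 mm thick; bearing blocks 54 mm high at 72 to 86 mm either side along x.
- leaf (a joint): Angle of the aluminium leaf, rad: 0 = open, level on the base (its start); 2.531 (145 deg) = closed over the receiver; hard stops at both. Light hinge: the leaf (0.4 kg) falls to whichever side of upright it is let go. The jaw rests in it until some 25 deg past upright, then tips over by itself onto the receiver and stays there when the leaf is taken back.
- leaf_hinge (a point): Middle of the hinge line, 45 mm above the table, with the leaf's axes (they turn with it): x along the hinge, level; when open, z is up and the leaf reaches 123 mm to -y. Closing turns the leaf about -x: the bar rises, passes over the hinge line and comes down on the receiver's side.
- leaf_handle (a point): Middle of the leaf's red round bar, 12 mm thick, parallel to the hinge line and 172 mm from it, level with the hinge when open (45 mm over the table); turns with the leaf. Free to grip 40 mm either side of its middle; 49 mm from its axis to the leaf's edge. It can turn between lightly closed fingers (15 N), so the gripper may point down throughout the swing.
- leaf_nest (a point): Centre of the nest floor in the leaf, 83 mm from the hinge line; axes as leaf_hinge. When open the floor is 25.5 mm above the table. The nest is 108 mm (x) by 58 mm (y). Green stops: two 30 mm high on the hinge side (+y), two 14 mm high on the outer side (these leave the middle 64 mm of x free for fingers), and 14 mm high ones at the ends.
- receiver_nest (a point): Centre of the nest floor on the fixed blue receiver, 83 mm from the hinge line. z points out of the floor, x along the hinge, y up the slope away from the hinge (35 deg, low at the hinge). White stops: 20 mm high on the low side at y = -30.5 mm, where the jaw comes to rest (its centre 5 to 6 mm below the nest's), 12 mm high at the ends, 114 mm apart. Closed, the two floors are 39 mm apart.
- handwheel_center (a point): Centre of a bystander: black knurled handwheel 60 mm across, 40 mm high with its steel hub. Leave alone.
- loadcell_center (a point): Centre of the round body of a bystander: blue load cell 90 mm across, 58 mm high, with a grey box and black plug reaching 113 mm out along its y. Leave alone.
- wrench_grip (a point): Handle of a bystander: steel wrench 180 mm long lying flat on the table beside the fixture. Leave alone.
Mind the look-alikes: they are no part of the job. Of the things that look like the part that bears jaw_center, the middle-sized one is meant.

How it is judged:
On the way, in this order (a step that is already met when the one before it is completed fails the run):
1. the jaw lies fully down in the nest of the open leaf, grip face up (value of joint leaf below 0.06 rad and x of jaw_center in the frame of leaf_nest between -0.008 and 0.008 m and y of jaw_center in the frame of leaf_nest between -0.008 and 0.008 m and z of jaw_center in the frame of leaf_nest between 0.014 and 0.0215 m and angle between jaw_center's own z axis and vertical below 0.1 rad), for 0.2 s.
2. the leaf is fully closed over the receiver with the jaw between them (value of joint leaf above 2.46 rad and x of jaw_center in the frame of receiver_nest between -0.01 and 0.01 m and y of jaw_center in the frame of receiver_nest between -0.012 and 0.01 m and z of jaw_center in the frame of receiver_nest between 0.014 and 0.022 m and angle between the z axis of jaw_center and the z axis of receiver_nest, either way round below 0.12 rad and angle between jaw_center's own z axis and vertical above 2.2 rad), for 0.2 s.
At the end, for the whole second after the job is handed in: The leaf is back open on its base (within 4 degrees) and the jaw lies in the receiver's nest, grip face down, flat on its floor (within 7 degrees and 4 mm in height), its centre within 10 mm of the nest centre along the hinge line and within 12 mm below to 10 mm above it along the slope (value of joint leaf below 0.07 rad and x of jaw_center in the frame of receiver_nest between -0.01 and 0.01 m and y of jaw_center in the frame of receiver_nest between -0.012 and 0.01 m and z of jaw_center in the frame of receiver_nest between 0.014 and 0.022 m and angle between the z axis of jaw_center and the z axis of receiver_nest, either way round below 0.12 rad and angle between jaw_center's own z axis and vertical above 2.2 rad); the robot touches nothing.
It fails at once if the leaf falls or slams (turns faster than 4 rad/s) (velocity of joint leaf above 4 rad/s or velocity of joint leaf below -4 rad/s).
It fails at once if a bystander (handwheel, load cell, wrench) is moved by more than 30 mm (distance of any of handwheel_center, loadcell_center, wrench_grip from where it was at the start of the episode above 0.03 m).
It also fails if it takes over 72 s, if anything falls off the work surface, if the arm or the gripper's body presses on something with over 40 N, if the wrist force passes 120 N, or if a joint passes its speed limit or range.

## Robot

A 6-joint arm with a two-finger parallel gripper is mounted at the origin on the work surface. World frame = base frame: x ahead of the robot, y to its left, z up, the work surface at z = 0. Lengths are in m, angles in rad, forces in N, time in s.
With the tool pointing down it reaches from about 0.35 to 0.85 m from the base axis. Payload 8.1 kg.
Tool frame: the origin (TCP) lies midway between the tips of the shut fingers; the grasp point (between the pads) lies 19 mm behind it; z points along the fingers, y is the direction in which the jaws open and shut (so a half turn about z gives the same grasp; the last joint's range is limited). The gripper opens to 93 mm and grips with 3 to 60 N. Pads are 15 mm wide; open, the fingers measure 128 mm over their backs; the gripper's body (75 mm by 188 mm) begins 65 mm behind the grasp point.
Start: joints at [-1.26, 0.13, 1.488, -0, 1.523, -0.085], TCP at [0.231, -0.554, 0.219] pointing down, gripper open.
Joint ranges: [-2.96, 2.96], [-0.89, 2.26], [0.02, 2.5], [-1.34, 4.48], [0, 2.73], [-2.66, 2.66]. Speed limits (rad/s): [2.39, 2.39, 2.79, 3.14, 3.14, 3.14].

## Interface

Orientations are given as [roll, pitch, yaw] about the fixed x, y, z axes, in that order (R = Rz(yaw) Ry(pitch) Rx(roll)).
In Python, from plant import read_state, get_image, job_done, recognise, outline_of, place_of gives the robot as it stands. The module is installed in compiled form; this text tells all that it offers.
- The arm moves only by the tool play_rows, never from a script. Its argument "plan" is a list of rows, each an object of numbers: "grip": the finger opening in mm, from 0 to 93; "x", "y", "z": the shift along the world's x, y, z in mm; "rx", "ry", "rz": the turn, a rotation vector about the world's x, y, z in rad. A call has 1 to 20 rows; each row shifts and turns the commanded pose from where the row before left it; what a row does not reach is not made up. A row lasts 1/10 s, in which the tool goes at most 50 mm and 8.59 degrees, less where a joint would pass 70% of its speed; a pose out of reach is approached as far as the arm can. A call with a gripper value outside its range is refused whole. The fingers move at their own pace and stop on an object; the grip force is fixed at half the most. Time passes only in rows, so rows that do not move let the fingers close. It gives the time, the measured TCP pose, the force and the opening at its end, in the units of the state.
- read_state(): the state, without advancing time (a new reading comes with each control period).
- get_image(name): name is "scene" or "top"; returns a dict with "frame" (384x512x3 uint8, red, green, blue), "vfov" (degrees; the focal length in pixels is half the picture's height over the tangent of half this angle, whatever the lens; pixels are square), "cx", "cy" (the principal point, pixels), "k1" (the pictures are not rectified: a ray, as slopes to the right and down, at radius r is drawn at 1 + k1 r^2 times it, then the intrinsics apply), "rvec" (rotation vector, rad) and "tvec" (3), from world to camera coordinates, as OpenCV has them. Camera axes: x right, y down, z forward; pixel columns grow to the right and rows downward; lengths in m; the calibration is good to about 2 mm. A picture is of the moment at which its call begins. There is no depth.
- job_done(): hands the job in, once; it reports no verdict.
Trained networks look in the newest picture that a camera, given by its name, has taken for a name from the list of things; names that differ only in an ending like _2 or _b are one class to them, and where a whole thing is asked for, a point or a joint stands for the part that bears it (a point fixed in the world has none). Each returns a list of dicts, best first, with "p" (0 to 1); they miss things now and then, are a little off and sometimes report something else, mostly with a low value. They report only what shows in the picture. A call takes as long as a camera call. They do not tell look-alikes from the thing itself.
- recognise(camera, target): "pixel" ([column, row] in pixels, amid what is visible of it).
- outline_of(camera, target): "mask" (384x512 bool, what is visible of it) and "pixel" ([column, row] in pixels, amid what is visible of it).
- place_of(camera, target): "pixel" ([column, row] in pixels: a listed point, or the origin of a listed thing).
The state is a dict: "time_s": time; "joints": joint angles; "joint_vel": joint speeds; "tau": joint torques, N m; "position": TCP position; "eef_rot": TCP orientation; "ft_force": force on the tool from outside, world axes, zero at the start; "moment": the same for the moment, N m; "gripper_width": opening from 0.0 (shut) to 1.0 (fully open).
Only numpy, scipy, OpenCV 4.12 (cv2) and the standard library are available. Lean on these libraries where they do the work, as an engineer would, in place of code of your own. Each camera call takes 0.05 s, during which the arm holds its last target.

## Working session

There is one attempt and no reset: what is moved stays moved. The work goes in short steps, Python scripts to look and compute and a tool call to move; the robot and the scene stay as the last step left them, time stands still between calls to the robot, and variables do not carry over. Pictures are saved under pics/ and viewed, and the job is handed in when it is done.

Besides the shell and the picture viewer there is one more tool, called after ">>>" in YAML: its name, and indented under it one key for each argument. play_rows: Moves the arm, as the interface text tells. Its arguments: {"type":"object","properties":{"plan":{"type":"array"}},"required":["plan"]}

```bash
mkdir -p pics; cat > h.py <<'E'
import numpy as np, cv2
from plant import *
def cam(name):
    im=get_image(name); return im
def K(im):
    h=im['frame'].shape[0]; f=h/2/np.tan(np.radians(im['vfov'])/2)
    return f
def ray(im,px):
    f=K(im); d=np.array([(px[0]-im['cx'])/f,(px[1]-im['cy'])/f]); u=d.copy()
    for _ in range(30): u=d/(1+im['k1']*(u@u))
    R,_=cv2.Rodrigues(np.array(im['rvec'],float)); t=np.array(im['tvec'],float).ravel()
    return -R.T@t, R.T@np.array([u[0],u[1],1.])
def onz(im,px,z):
    o,d=ray(im,px); return o+d*(z-o[2])/d[2]
def proj(im,P):
    R,_=cv2.Rodrigues(np.array(im['rvec'],float)); t=np.array(im['tvec'],float).ravel()
    c=R@np.array(P,float)+t; u=c[:2]/c[2]; u=u*(1+im['k1']*(u@u)); f=K(im)
    return np.array([u[0]*f+im['cx'],u[1]*f+im['cy']])
def tri(rs):
    A=np.zeros((3,3));b=np.zeros(3)
    for o,d in rs:
        d=d/np.linalg.norm(d);M=np.eye(3)-np.outer(d,d);A+=M;b+=M@o
    p=np.linalg.solve(A,b)
    e=[np.linalg.norm((np.eye(3)-np.outer(d,d)/(d@d))@(p-o)) for o,d in rs]
    return p,e
def save(fr,n,s=1.5): cv2.imwrite('pics/'+n,cv2.resize(fr[:,:,::-1],None,fx=s,fy=s,interpolation=cv2.INTER_CUBIC))
E
python3 - <<'E'
from h import *
for c in ['scene','top']:
    im=cam(c); save(im['frame'],c+'0.png')
    print(c,ray(im,(im['cx'],im['cy'])),im['vfov'],im['k1'])
    for t in ['jaw_center','fixture','leaf_hinge','leaf_handle','leaf_nest','receiver_nest','handwheel_center','loadcell_center','wrench_grip']:
        try: print(t,[(np.round(q['pixel'],1).tolist(),round(q['p'],2)) for q in place_of(c,t)][:4])
        except Exception as e: print(t,e)
print(read_state())
E
```

```text
scene (array([1.01436107, 0.27918534, 0.85445448]), array([-0.49057205, -0.33429509, -0.80472719])) 55.18506916211649 -0.08451582712121679
jaw_center [([230.6, 116.3], 0.81), ([178.0, 117.4], 0.77), ([216.4, 144.1], 0.56)]
fixture [([307.6, 226.4], 0.82)]
leaf_hinge [([305.3, 217.5], 0.63)]
leaf_handle [([262.7, 177.7], 0.56)]
leaf_nest [([284.1, 201.7], 0.6)]
receiver_nest [([331.6, 231.7], 0.94)]
handwheel_center [([176.1, 178.0], 0.92)]
loadcell_center [([212.7, 275.4], 0.55)]
wrench_grip [([405.0, 259.1], 0.6), ([311.2, 218.1], 0.2)]
top (array([ 0.35996122, -0.05033603,  1.14600681]), array([ 0.16691124,  0.0254539 , -0.98564331])) 51.55432689871892 -0.05766945139562244
jaw_center [([361.8, 289.1], 0.9), ([407.8, 244.6], 0.74), ([343.1, 245.2], 0.67)]
fixture [([214.1, 216.6], 0.66)]
leaf_hinge [([210.5, 207.9], 0.69)]
leaf_handle [([269.4, 221.9], 0.9), ([343.6, 173.5], 0.55)]
leaf_nest [([240.7, 220.0], 0.93)]
receiver_nest [([184.6, 203.8], 0.82), ([341.9, 180.9], 0.26)]
handwheel_center [([343.1, 177.6], 0.91), ([183.8, 206.1], 0.69)]
loadcell_center [([121.2, 239.2], 0.51), ([267.8, 222.0], 0.49)]
wrench_grip [([121.9, 236.2], 0.94)]
{'time_s': 1.0, 'joints': array([-1.26040550e+00,  1.30376171e-01,  1.48819783e+00, -3.78153320e-06,
        1.52298363e+00, -8.53966602e-02]), 'joint_vel': array([-7.70766788e-04, -1.87048031e-04,  1.18806988e-05,  3.96109419e-04,
        1.19058296e-04,  1.73902288e-04]), 'tau': array([ 1.09349152e-03, -5.59764147e+01, -4.92068160e+01,  7.69024109e-02,
        2.24496459e-02, -4.25554265e-05]), 'position': array([ 0.2313463 , -0.55362022,  0.21865066]), 'eef_rot': array([3.14155808e+00, 6.75090839e-06, 3.95787663e-01]), 'ft_force': array([ 0.17052768,  0.54246914, -0.26395603]), 'moment': array([-0.02552202, -0.00332041, -0.01531303]), 'gripper_width': 1.0018358149471143}
```

View pics/scene0.png

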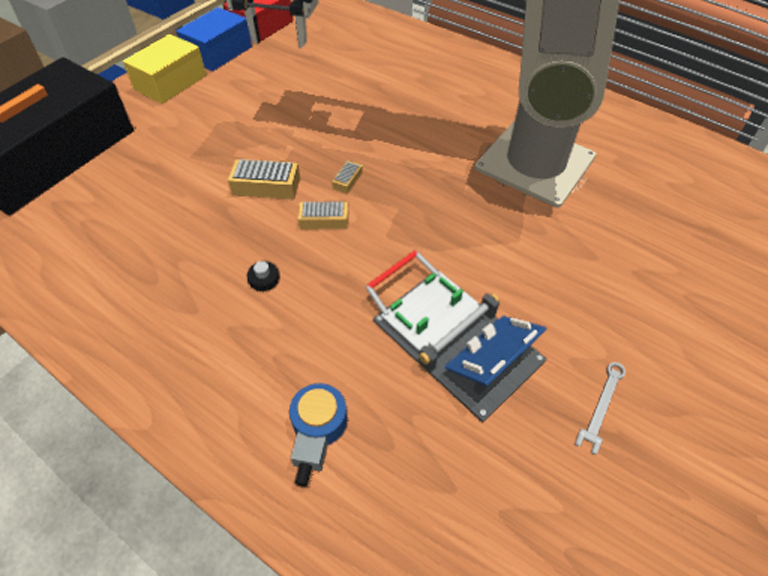

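View pics/top0.png

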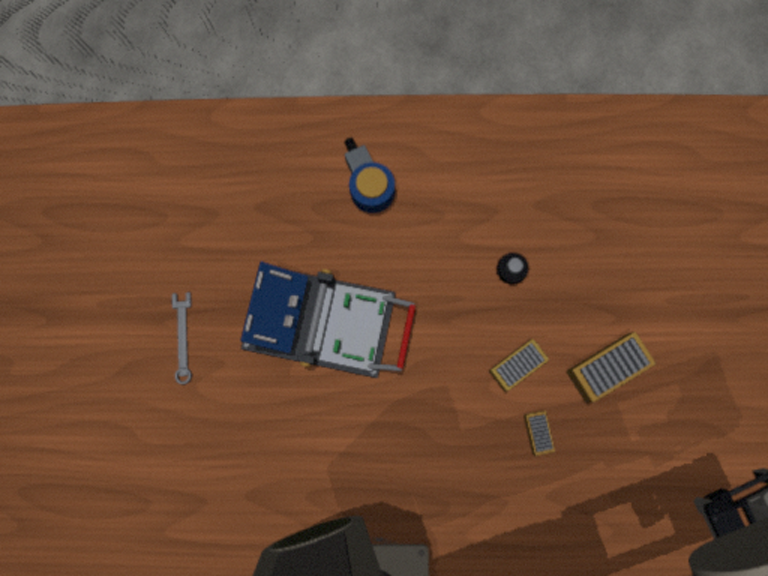

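The three jaw candidates are large (top 408,245; scene 178,117), medium (top 343,245; scene 216,144) and small (top 361,290; scene 231,116). The medium one should be the target, so I'll check its size and an enlarged crop.

```bash
python3 - <<'E'
from h import *
ims={}
top=cam('top'); 
ol=outline_of('top','jaw_center')
for o in ol:
    m=o['mask'].astype(np.uint8); ys,xs=np.nonzero(m)
    pts=np.array([onz(top,(x,y),0.036)[:2] for x,y in zip(xs,ys)])*1000
    print('top',o['pixel'],o['p'],m.sum(),cv2.minAreaRect(pts.astype(np.float32)))
ot=ol
mt=place_of('top','jaw_center')
sc=cam('scene')
ps=place_of('scene','jaw_center')
for o in outline_of('scene','jaw_center'): print('scene',o['pixel'],o['p'],o['mask'].sum())
for a in mt:
  for b in ps:
    p,e=tri([ray(top,a['pixel']),ray(sc,b['pixel'])])
    if max(e)<.012: print('tri',a['pixel'],b['pixel'],p,e)
def pt(n):
    st=place_of('top',n)[0]['pixel'];ss=place_of('scene',n)[0]['pixel']
    p,e=tri([ray(top,st),ray(sc,ss)]); return p,e
for n in ['fixture','leaf_hinge','leaf_handle','leaf_nest','receiver_nest','handwheel_center','loadcell_center','wrench_grip']:
    print(n,*pt(n))
fr=top['frame'][215:310,310:445]; cv2.imwrite('pics/crop1.png',cv2.resize(fr[:,:,::-1],None,fx=5.5,fy=5.5,interpolation=cv2.INTER_CUBIC))
fr=top['frame'][165:260,155:290]; cv2.imwrite('pics/crop2.png',cv2.resize(fr[:,:,::-1],None,fx=5.5,fy=5.5,interpolation=cv2.INTER_CUBIC))
fr=sc['frame'][155:290,230:375]; cv2.imwrite('pics/crop3.png',cv2.resize(fr[:,:,::-1],None,fx=4.4,fy=4.4,interpolation=cv2.INTER_CUBIC))
E
```

```text
top [361.1, 286.0] 0.91 395 ((309.4731140136719, -309.39044189453125), (74.30284881591797, 40.43846130371094), 9.1843843460083)
top [408.6, 245.8] 0.86 1457 ((427.0089111328125, -449.3699645996094), (75.41488647460938, 155.57928466796875), 29.596481323242188)
top [346.6, 240.5] 0.67 663 ((433.10003662109375, -276.9953918457031), (51.039737701416016, 102.66779327392578), 35.70533752441406)
top [235.2, 216.9] 0.2 2681 ((503.737548828125, 16.74976348876953), (188.81565856933594, 149.7646942138672), 78.11827850341797)
scene [176.0, 118.9] 0.76 1124
scene [216.9, 145.5] 0.73 594
scene [230.6, 117.3] 0.55 290
tri [344.6, 244.5] [214.8, 144.0] [ 0.43259385 -0.2846132   0.00563894] [np.float64(0.004005776579883704), np.float64(0.004005776579883578)]
tri [344.6, 244.5] [230.5, 118.9] [ 0.41713098 -0.24615828  0.12584801] [np.float64(0.011912186181587611), np.float64(0.011912186181587762)]
tri [361.4, 289.9] [230.5, 118.9] [ 0.30273046 -0.32777547 -0.00791746] [np.float64(0.0008337495018948349), np.float64(0.0008337495018946467)]
tri [407.1, 246.4] [177.7, 119.9] [ 0.42323493 -0.45810615  0.00876677] [np.float64(0.0006482212253010988), np.float64(0.0006482212253012822)]
fixture [0.51105791 0.09538049 0.02009454] [np.float64(0.0011520389853548524), np.float64(0.0011520389853547958)]
leaf_hinge [0.52599959 0.09844181 0.05641087] [np.float64(0.0027390565952328783), np.float64(0.002739056595232828)]Traceback (most recent call last):
  File "<stdin>", line 22, in <module>
  File "<stdin>", line 19, in pt
IndexError: list index out of range
```

```bash
python3 - <<'E'
from h import *
top=cam('top');sc=cam('scene')
import pickle; pickle.dump((top,sc),open('im0.pkl','wb'))
def cr(im,r,c,n,s): cv2.imwrite('pics/'+n,cv2.resize(im['frame'][r[0]:r[1],c[0]:c[1],::-1],None,fx=s,fy=s,interpolation=cv2.INTER_CUBIC))
cr(top,(215,310),(310,445),'crop1.png',5.5)
cr(top,(165,260),(155,290),'crop2.png',5.5)
cr(sc,(155,290),(230,375),'crop3.png',4.4)
E
```

```text
(no output)
```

View pics/crop1.png

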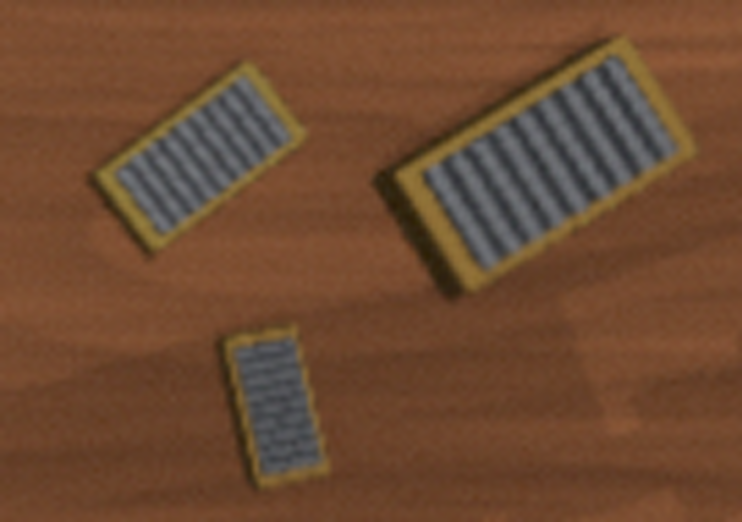

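View pics/crop2.png

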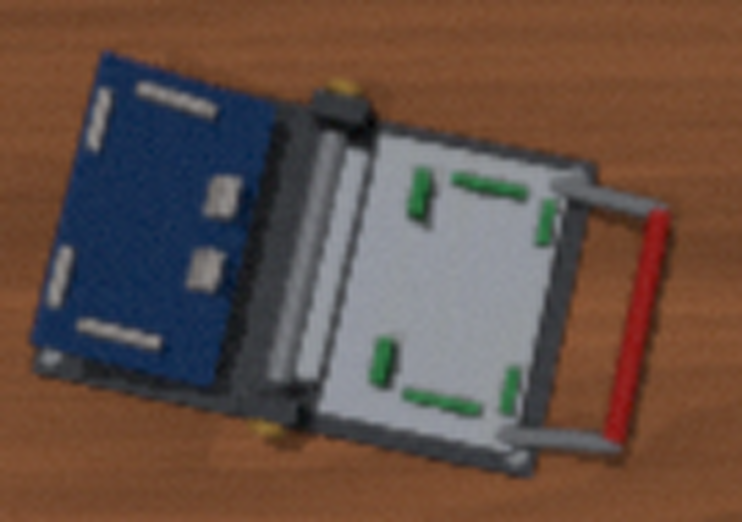

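View pics/crop3.png

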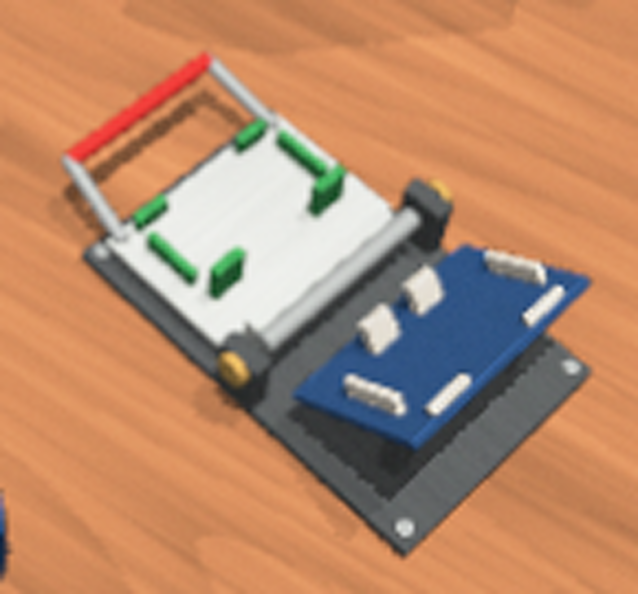

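```bash
cat > fit.py <<'E'
from h import *
import pickle
from scipy.optimize import least_squares
top,sc=pickle.load(open('im0.pkl','rb'))
def up(p,off,s): return (np.array(p)+.5)/s-.5+np.array(off)
T=lambda p: up(p,(155,165),5.5); S=lambda p: up(p,(230,155),4.4); J=lambda p: up(p,(310,215),5.5)
def fit(obs,x0):
    def res(v):
        c,s=np.cos(v[2]),np.sin(v[2]); r=[]
        for im,px,(a,b,z) in obs: r.append(proj(im,[v[0]+c*a-s*b,v[1]+s*a+c*b,z])-px)
        return np.concatenate(r)
    q=least_squares(res,x0); return q.x,q.fun.reshape(-1,2)
m=.001
fo=[(top,T((597,163)),(.085,-.135,.01)),(top,T((532,475)),(-.085,-.135,.01)),(top,T((33,375)),(-.085,.135,.01)),
(top,T((636,327)),(0,-.172,.051)),
(sc,S((405,555)),(.085,.135,.01)),(sc,S((590,372)),(-.085,.135,.01)),(sc,S((85,250)),(.085,-.135,.01)),(sc,S((139,110)),(0,-.172,.047))]
if __name__=='__main__':
    x,r=fit(fo,[.52,.09,-.2]); print('fixture',x.round(4));print(r.round(1).tolist())
    for nm in (0,1):
        x1,r1=fit([o for o in fo if (o[0] is top)==(nm==0)],x); print(x1.round(4),abs(r1).max().round(2))
    h=(.05,.025)
    cs=[(95,178),(247,63),(305,132),(153,252)]
    # yaw of long axis from world x
    g=[(-.05,.025),(.05,.025),(.05,-.025),(-.05,-.025)]
    jo=[(top,J(c),(a,b,.036)) for c,(a,b) in zip(cs,g)]
    x,r=fit(jo,[.43,-.28,-.9]); print('jaw',x.round(4),r.round(1).tolist())
    fr=sc['frame'].copy(); 
    c,s=np.cos(x[2]),np.sin(x[2])
    for a,b in g:
        for z,col in ((.036,(255,0,0)),(0,(0,0,255))):
            p=proj(sc,[x[0]+c*a-s*b,x[1]+s*a+c*b,z]);print(z,p.round(1)); 
    cv2.imwrite('pics/crop4.png',cv2.resize(fr[95:175,145:255,::-1],None,fx=6,fy=6,interpolation=cv2.INTER_CUBIC))
E
python3 fit.py
```

```text
fixture [ 0.5242  0.0984 -0.2131]
[[0.7, -0.6], [0.2, 0.2], [-0.3, -1.3], [0.3, -1.0], [0.4, -0.5], [1.3, -0.5], [-0.6, -0.1], [0.9, -1.0]]
[ 0.5217  0.0993 -0.2052] 0.75
[ 0.5262  0.098  -0.2127] 1.16
jaw [ 0.4329 -0.2791 -0.9284] [[-0.5, -0.3], [-0.2, -1.1], [0.6, 0.6], [0.2, 0.7]]
0.036 [232.7 143.9]
0 [233.2 151.9]
0.036 [199.8 144.4]
0 [201.2 152.4]
0.036 [200.9 132.8]
0 [202.2 140.8]
0.036 [232.9 132.3]
0 [233.4 140.3]
```

View pics/crop4.png

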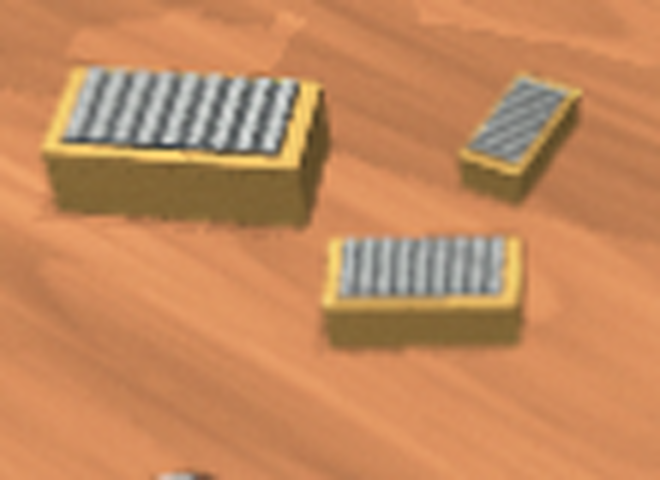

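The crop confirms it: the medium jaw measures 100x50 mm and lies at top px (345,244). Next is a joint fit from both cameras.

```bash
cat > f2.py <<'E'
from fit import *
C=lambda p: up(p,(145,95),6)
cs=[(95,178),(247,63),(305,132),(153,252)]
g=[(-.05,.025),(.05,.025),(.05,-.025),(-.05,-.025)]
jo=[(top,J(c),(a,b,.036)) for c,(a,b) in zip(cs,g)]
so=[(sc,C((520,303)),(-.05,.025,.036)),(sc,C((323,303)),(.05,.025,.036)),(sc,C((330,240)),(.05,-.025,.036)),(sc,C((521,238)),(-.05,-.025,.036)),(sc,C((325,345)),(.05,.025,0)),(sc,C((520,345)),(-.05,.025,0))]
for o in (jo,so,jo+so):
    x,r=fit(o,[.43,-.28,-.9]); print('jaw',x.round(4),r.round(1).tolist())
# fixture with more points, green stops: end-stops top z .0395, at x=±(54+?)...
x,r=fit(fo,[.52,.09,-.2])
f=top['frame'].copy(); 
def dr(im,x,pts):
    f=cv2.resize(im['frame'],None,fx=4,fy=4,interpolation=cv2.INTER_CUBIC); c,s=np.cos(x[2]),np.sin(x[2])
    for poly in pts:
        q=[((proj(im,[x[0]+c*a-s*b,x[1]+s*a+c*b,z])+.5)*4-.5) for a,b,z in poly]
        cv2.polylines(f,[np.array(q).round().astype(int)],True,(255,0,255),1)
    return f
R=lambda cx,cy,hx,hy,z:[(cx-hx,cy-hy,z),(cx+hx,cy-hy,z),(cx+hx,cy+hy,z),(cx-hx,cy+hy,z)]
pts=[R(0,0,.085,.135,.01),R(0,-.083,.054,.029,.0255),R(0,-.172,.04,.006,.045),R(0,0,.072,.007,.052)]
cv2.imwrite('pics/ov1.png',dr(top,x,pts)[4*160:4*265,4*150:4*300,::-1])
cv2.imwrite('pics/ov2.png',dr(sc,x,pts)[4*155:4*290,4*225:4*375,::-1])
E
python3 f2.py
```

```text
jaw [ 0.4329 -0.2791 -0.9284] [[-0.5, -0.3], [-0.2, -1.1], [0.6, 0.6], [0.2, 0.7]]
jaw [ 0.4388 -0.2808 -0.9457] [[-0.4, -0.0], [-0.4, 0.1], [-0.1, -1.2], [0.1, -0.9], [0.6, 1.0], [0.2, 0.9]]
jaw [ 0.4358 -0.2804 -0.9392] [[-0.1, -1.6], [0.4, -2.0], [1.1, -0.2], [0.5, -0.4], [0.4, -0.6], [0.4, -0.4], [0.5, -1.6], [0.7, -1.5], [1.4, 0.6], [0.9, 0.3]]
```

View pics/ov1.png

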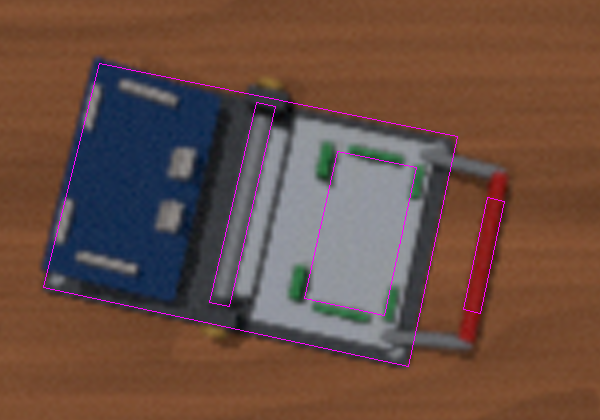

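View pics/ov2.png

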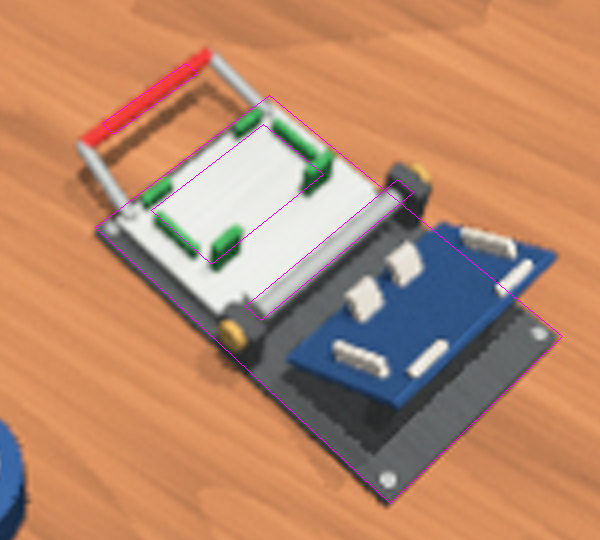

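Both cameras agree on where the jaw is relative to the fixture, to within 1.5 mm. The absolute bias is ±2.5 mm in x, so I'll use the mean. Moving over the jaw.

>>> play_rows:
  plan:
    - {"grip":93,"x":20.4,"y":27.3,"z":-9,"rx":0,"ry":0,"rz":-0.1335}
    - {"grip":93,"x":20.4,"y":27.3,"z":-9,"rx":0,"ry":0,"rz":-0.1335}
    - {"grip":93,"x":20.4,"y":27.3,"z":-9,"rx":0,"ry":0,"rz":-0.1335}
    - {"grip":93,"x":20.4,"y":27.3,"z":-9,"rx":0,"ry":0,"rz":-0.1335}
    - {"grip":93,"x":20.4,"y":27.3,"z":-9,"rx":0,"ry":0,"rz":-0.1335}
    - {"grip":93,"x":20.4,"y":27.3,"z":-9,"rx":0,"ry":0,"rz":-0.1335}
    - {"grip":93,"x":20.4,"y":27.3,"z":-9,"rx":0,"ry":0,"rz":-0.1335}
    - {"grip":93,"x":20.4,"y":27.3,"z":-9,"rx":0,"ry":0,"rz":-0.1335}
    - {"grip":93,"x":20.4,"y":27.3,"z":-9,"rx":0,"ry":0,"rz":-0.1335}
    - {"grip":93,"x":20.4,"y":27.3,"z":-9,"rx":0,"ry":0,"rz":-0.1335}
    - {"grip":93,"x":0,"y":0,"z":0,"rx":0,"ry":0,"rz":0}
    - {"grip":93,"x":0,"y":0,"z":0,"rx":0,"ry":0,"rz":0}

```text
time_s: 2.9
position: [0.4355, -0.2801, 0.1285]
eef_rot: [3.141, 0.0, -0.935]
ft_force: [-0.2, 0.2, 0.2]
gripper_width: 0.999
```

Descend to TCP z about 6 mm, with a picture partway.

>>> play_rows:
  plan:
    - {"grip":93,"x":0,"y":0,"z":-30,"rx":0,"ry":0,"rz":-0.004}
    - {"grip":93,"x":0,"y":0,"z":-30,"rx":0,"ry":0,"rz":0}
    - {"grip":93,"x":0,"y":0,"z":-23,"rx":0,"ry":0,"rz":0}
    - {"grip":93,"x":0,"y":0,"z":0,"rx":0,"ry":0,"rz":0}

```text
time_s: 3.3
position: [0.4325, -0.28, 0.0425]
eef_rot: [3.14, 0.006, -0.943]
ft_force: [-0.5, 0.7, -0.9]
gripper_width: 1.002
```

```bash
cat > look.py <<'E'
from h import *
import sys
# name, cam, r0 r1 c0 c1 scale
n,c,r0,r1,c0,c1,s=sys.argv[1:8]
im=cam(c); r0,r1,c0,c1=map(int,(r0,r1,c0,c1)); s=float(s)
cv2.imwrite('pics/'+n,cv2.resize(im['frame'][r0:r1,c0:c1,::-1],None,fx=s,fy=s,interpolation=cv2.INTER_CUBIC))
E
python3 look.py a1.png scene 70 190 140 270 5; python3 look.py a2.png top 200 300 300 420 5
```

```text
(no output)
```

View pics/a1.png

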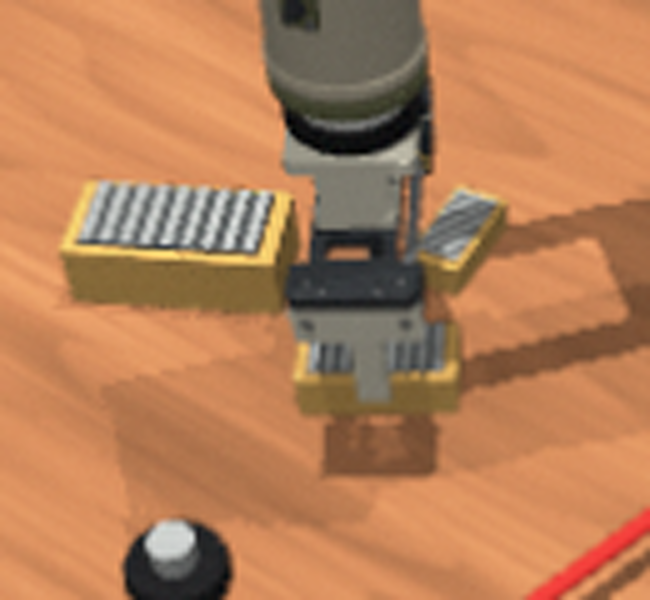

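View pics/a2.png

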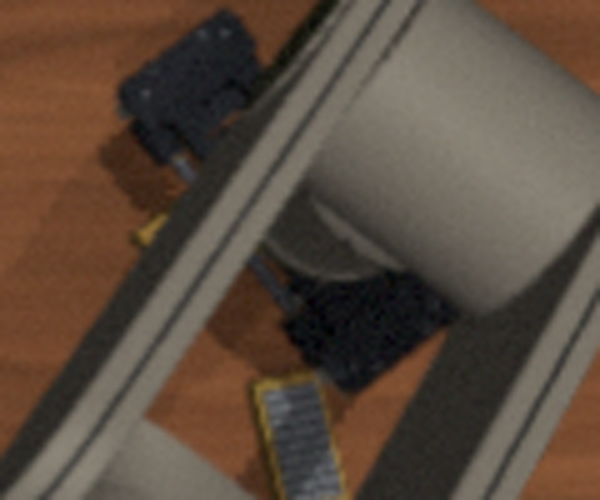

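>>> play_rows:
  plan:
    - {"grip":93,"x":0,"y":0,"z":-20,"rx":0,"ry":0,"rz":0}
    - {"grip":93,"x":0,"y":0,"z":-18,"rx":0,"ry":0,"rz":0}
    - {"grip":93,"x":0,"y":0,"z":0,"rx":0,"ry":0,"rz":0}
    - {"grip":93,"x":0,"y":0,"z":0,"rx":0,"ry":0,"rz":0}

```text
time_s: 3.8
position: [0.436, -0.2815, 0.0093]
eef_rot: [-3.141, -0.002, -0.943]
ft_force: [-0.7, -0.6, 0.3]
gripper_width: 0.999
```

>>> play_rows:
  plan:
    - {"grip":30,"x":0,"y":0,"z":-3,"rx":0,"ry":0,"rz":0}
    - {"grip":30,"x":0,"y":0,"z":0,"rx":0,"ry":0,"rz":0}
    - {"grip":30,"x":0,"y":0,"z":0,"rx":0,"ry":0,"rz":0}
    - {"grip":30,"x":0,"y":0,"z":0,"rx":0,"ry":0,"rz":0}
    - {"grip":30,"x":0,"y":0,"z":0,"rx":0,"ry":0,"rz":0}
    - {"grip":30,"x":0,"y":0,"z":0,"rx":0,"ry":0,"rz":0}
    - {"grip":30,"x":0,"y":0,"z":0,"rx":0,"ry":0,"rz":0}
    - {"grip":30,"x":0,"y":0,"z":0,"rx":0,"ry":0,"rz":0}

```text
time_s: 4.6
position: [0.4352, -0.2808, 0.0047]
eef_rot: [3.141, -0.0, -0.943]
ft_force: [-1.7, 0.0, 2.2]
gripper_width: 0.536
```

>>> play_rows:
  plan:
    - {"grip":30,"x":0,"y":0,"z":20,"rx":0,"ry":0,"rz":0}
    - {"grip":30,"x":0,"y":0,"z":40,"rx":0,"ry":0,"rz":0}
    - {"grip":30,"x":0,"y":0,"z":40,"rx":0,"ry":0,"rz":0}
    - {"grip":30,"x":7.2,"y":29.8,"z":2,"rx":0,"ry":0,"rz":0.0731}
    - {"grip":30,"x":7.2,"y":29.8,"z":2,"rx":0,"ry":0,"rz":0.0731}
    - {"grip":30,"x":7.2,"y":29.8,"z":2,"rx":0,"ry":0,"rz":0.0731}
    - {"grip":30,"x":7.2,"y":29.8,"z":2,"rx":0,"ry":0,"rz":0.0731}
    - {"grip":30,"x":7.2,"y":29.8,"z":2,"rx":0,"ry":0,"rz":0.0731}
    - {"grip":30,"x":7.2,"y":29.8,"z":2,"rx":0,"ry":0,"rz":0.0731}
    - {"grip":30,"x":7.2,"y":29.8,"z":2,"rx":0,"ry":0,"rz":0.0731}
    - {"grip":30,"x":7.2,"y":29.8,"z":2,"rx":0,"ry":0,"rz":0.0731}
    - {"grip":30,"x":7.2,"y":29.8,"z":2,"rx":0,"ry":0,"rz":0.0731}
    - {"grip":30,"x":7.2,"y":29.8,"z":2,"rx":0,"ry":0,"rz":0.0731}
    - {"grip":30,"x":0,"y":0,"z":-35,"rx":0,"ry":0,"rz":0}
    - {"grip":30,"x":0,"y":0,"z":0,"rx":0,"ry":0,"rz":0}
    - {"grip":30,"x":0,"y":0,"z":0,"rx":0,"ry":0,"rz":0}

```text
time_s: 6.2
position: [0.5058, 0.0175, 0.0885]
eef_rot: [3.141, 0.004, -0.212]
ft_force: [1.5, -0.3, -3.4]
gripper_width: 0.539
```

```bash
python3 look.py b1.png scene 120 270 225 375 4.5; python3 look.py b2.png top 160 270 160 300 5
```

```text
(no output)
```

View pics/b1.png

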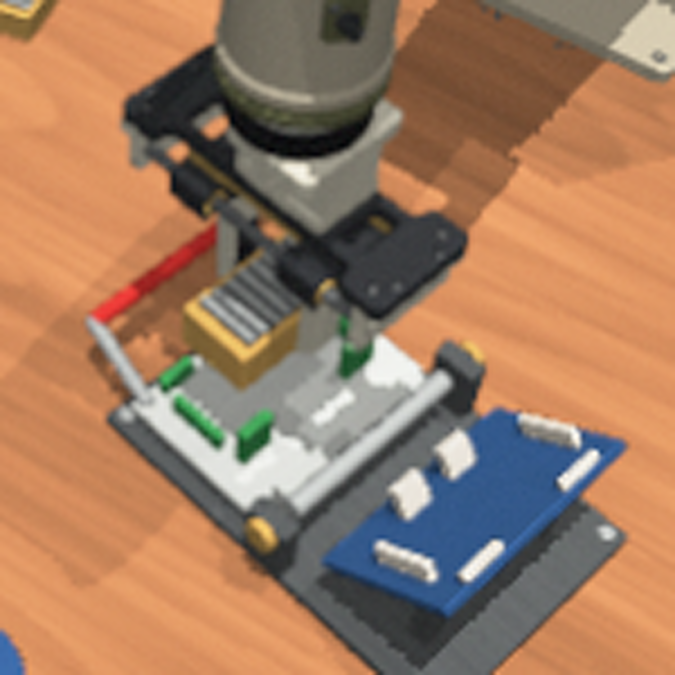

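View pics/b2.png

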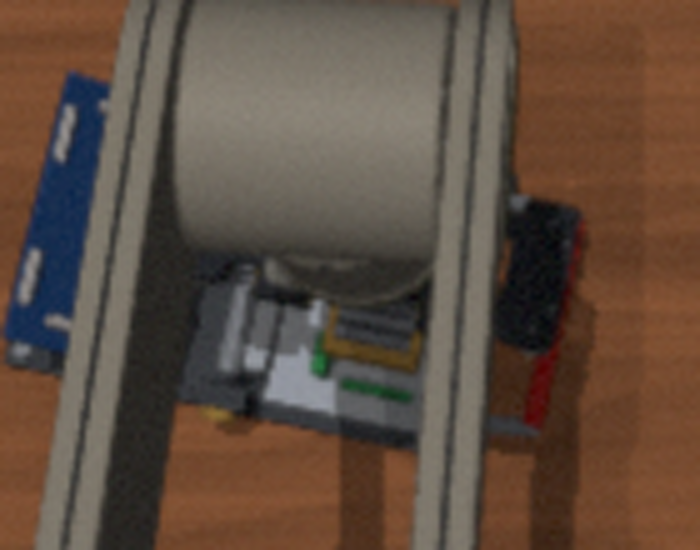

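```bash
cat > ov.py <<'E'
from h import *
import sys
def box(c,yaw,hx,hy,z0,z1):
    R=np.array([[np.cos(yaw),-np.sin(yaw)],[np.sin(yaw),np.cos(yaw)]])
    q=[R@np.array(p)+c for p in ((-hx,-hy),(hx,-hy),(hx,hy),(-hx,hy))]
    L=[[(*p,z) for p in q] for z in (z0,z1)]
    return L+[[(*p,z0),(*p,z1)] for p in q]
def draw(im,polys,crop,s,name,col=(255,0,255)):
    r0,r1,c0,c1=crop
    f=cv2.resize(im['frame'][r0:r1,c0:c1],None,fx=s,fy=s,interpolation=cv2.INTER_CUBIC)
    for poly in polys:
        q=[(proj(im,p)+.5-np.array([c0,r0]))*s-.5 for p in poly]
        cv2.polylines(f,[np.array(q).round().astype(int)],True,col,1)
    cv2.imwrite('pics/'+name,f[:,:,::-1])
E
python3 - <<'E'
from ov import *
st=read_state(); p=st['position']; z=p[2]+.0133
fx=np.array([.5240,.0987]); yaw=-.211
R=np.array([[np.cos(yaw),-np.sin(yaw)],[np.sin(yaw),np.cos(yaw)]])
n=R@[0,-.083]+fx; print('nest',n)
P=box(p[:2],st['eef_rot'][2],.05,.025,z-.018,z+.018)+box(n,yaw,.054,.029,.0255,.0256)[:1]
for c,cr,nm in (('scene',(140,240,240,340),'c1.png'),('top',(170,270,190,290),'c2.png')):
    draw(cam(c),P,cr,6,nm)
E
```

```text
nest [0.50661666 0.01754078]
```

View pics/c1.png

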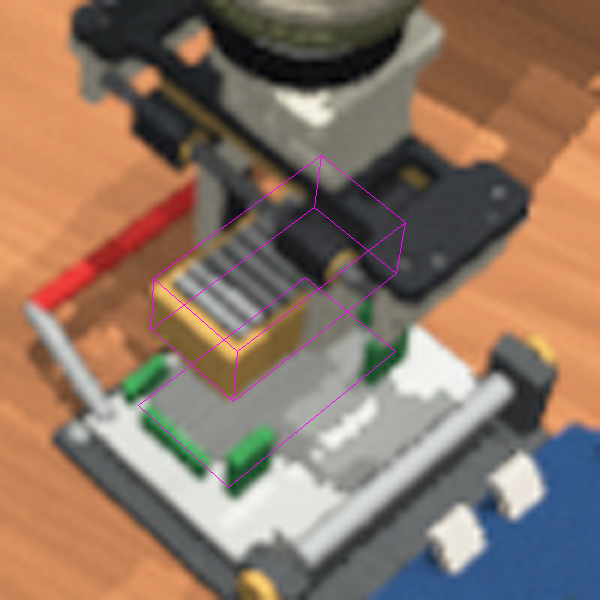

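View pics/c2.png

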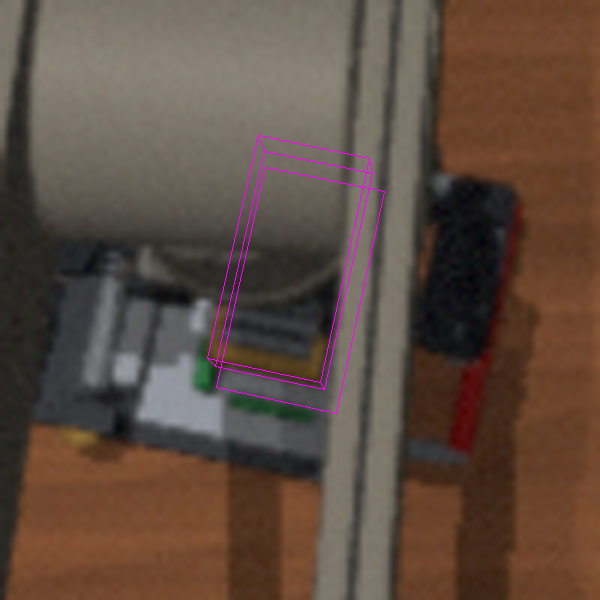

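>>> play_rows:
  plan:
    - {"grip":30,"x":0.5,"y":0,"z":-20,"rx":0,"ry":-0.004,"rz":0}
    - {"grip":30,"x":0,"y":0,"z":-5,"rx":0,"ry":0,"rz":0}
    - {"grip":30,"x":0,"y":0,"z":0,"rx":0,"ry":0,"rz":0}
    - {"grip":30,"x":0,"y":0,"z":0,"rx":0,"ry":0,"rz":0}

```text
time_s: 6.8
position: [0.5081, 0.0172, 0.0654]
eef_rot: [-3.141, -0.004, -0.213]
ft_force: [-0.4, 0.0, -3.0]
gripper_width: 0.532
```

```bash
python3 - <<'E'
from ov import *
st=read_state(); p=st['position']; z=p[2]+.0133; print(p,st['eef_rot'])
for c,cr,nm in (('scene',(150,240,240,330),'d1.png'),('top',(190,270,200,280),'d2.png')):
    draw(cam(c),[],cr,7,nm)
E
```

```text
[0.5081437  0.01716481 0.0653509 ] [-3.14071    -0.00436494 -0.21258191]
```

View pics/d1.png

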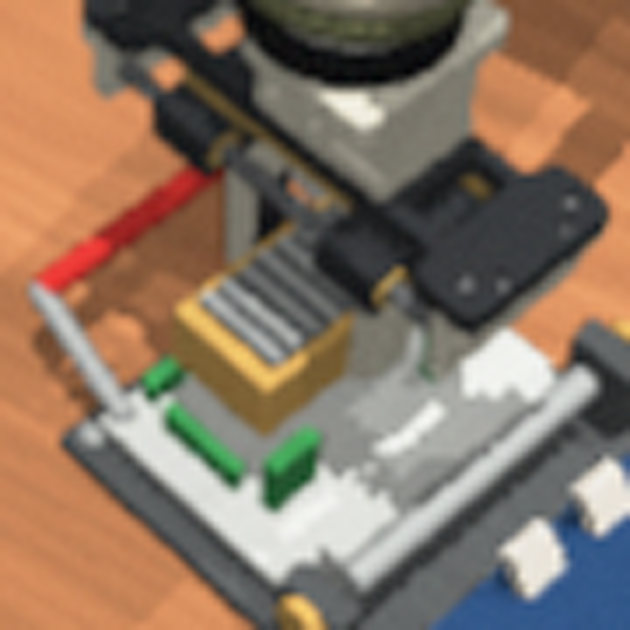

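View pics/d2.png

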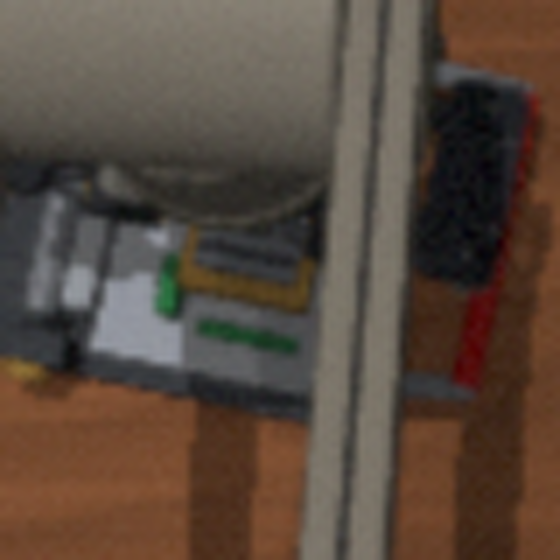

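```bash
python3 - <<'E'
from fit import *
yaw=-.2125; ex=np.array([np.cos(yaw),np.sin(yaw)]); ey=np.array([-ex[1],ex[0]])
o=np.array([.5066,.0175])
def s(im,px,z):
    d=onz(im,px,z)[:2]-o; return np.round([d@ex*1000,d@ey*1000],1)
print('top stops',s(top,T((490,186)),.0325),s(top,T((443,403)),.0325))
print('sc stops',s(sc,S((172,258)),.0325),s(sc,S((303,153)),.0325))
# other stops: hinge-side tops / outer
print('top outer stops',s(top,T((547,222)),.0325),s(top,T((511,390)),.0325),'hinge',s(top,T((420,195)),.045),s(top,T((384,360)),.045))
print('sc outer',s(sc,S((150,211)),.0325),s(sc,S((250,135)),.0325),'hinge',s(sc,S((227,272)),.0405),s(sc,S((327,190)),.0405))
D1=lambda p: up(p,(240,150),7); D2=lambda p: up(p,(200,190),7)
print('top bar',s(top,T((636,327)),.051),'sc bar',s(sc,S((139,110)),.047))
print('now jaw: top -x end bottom edge',s(top,D2((180,288)),.0607),s(top,D2((308,310)),.0607))
print('now stop top -x',s(top,D2((250,336)),.0325))
print('sc jaw +x bottom edge',s(sc,D1((180,345)),.0607),s(sc,D1((265,432)),.0607),'top edge',s(sc,D1((175,305)),.0967),s(sc,D1((267,392)),.0967))
print('now sc stop +x',s(sc,D1((205,446)),.0325))
E
```

```text
top stops [55.6  0.1] [-59.1  -0.4]
sc stops [58.5 -0.4] [-57.2  -1.7]
top outer stops [ 43.2 -32.7] [-45.4 -32.9] hinge [41.6 33.2] [-44.9  32.5]
sc outer [ 44.9 -34.3] [-42.3 -34.3] hinge [44.8 32.3] [-42.8  31.5]
top bar [ -2.8 -88.8] sc bar [  4.3 -88.4]
now jaw: top -x end bottom edge [-47.4  27.9] [-45.4 -23.1]
now stop top -x [-58.2  -0.6]
sc jaw +x bottom edge [ 47.4 -26.5] [50.9 22.9] top edge [ 54.4 -23. ] [56.3 26.7]
now sc stop +x [58.3  0. ]
```

>>> play_rows:
  plan:
    - {"grip":30,"x":-2.5,"y":0.5,"z":0,"rx":0,"ry":0.003,"rz":0}
    - {"grip":30,"x":0,"y":0,"z":-9,"rx":0,"ry":0,"rz":0}
    - {"grip":30,"x":0,"y":0,"z":-8,"rx":0,"ry":0,"rz":0}
    - {"grip":30,"x":0,"y":0,"z":0,"rx":0,"ry":0,"rz":0}
    - {"grip":30,"x":0,"y":0,"z":0,"rx":0,"ry":0,"rz":0}

```text
time_s: 7.4
position: [0.5047, 0.0179, 0.0469]
eef_rot: [-3.142, 0.001, -0.212]
ft_force: [0.5, -0.1, -2.6]
gripper_width: 0.535
```

```bash
python3 - <<'E'
from ov import *
st=read_state(); p=st['position'];  print(p,st['eef_rot'])
for c,cr,nm in (('scene',(150,240,240,330),'e1.png'),('top',(190,270,200,280),'e2.png')):
    draw(cam(c),[],cr,7,nm)
E
```

```text
[0.50469423 0.0179494  0.04687936] [-3.14158667e+00  5.39831217e-04 -2.12162119e-01]
```

View pics/e1.png

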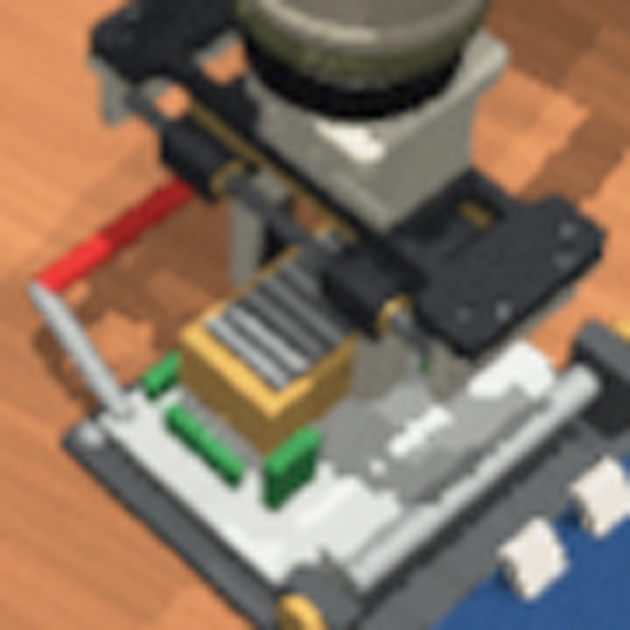

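View pics/e2.png

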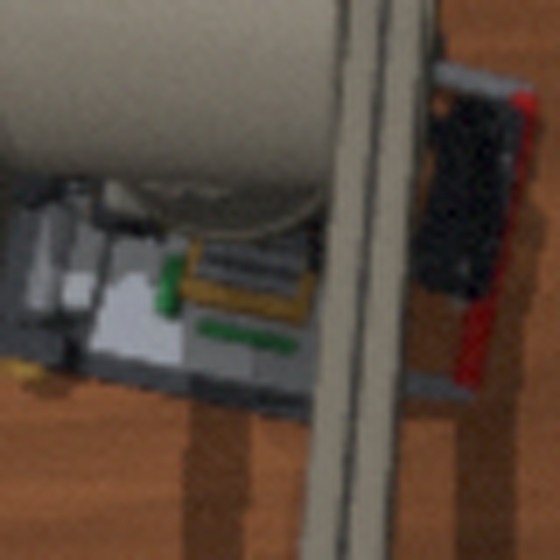

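```bash
python3 - <<'E'
from fit import *
yaw=-.2125; ex=np.array([np.cos(yaw),np.sin(yaw)]); ey=np.array([-ex[1],ex[0]])
o=np.array([.5066,.0175])
def s(im,px,z):
    d=onz(im,px,z)[:2]-o; return np.round([d@ex*1000,d@ey*1000],1)
D1=lambda p: up(p,(240,150),7); D2=lambda p: up(p,(200,190),7)
print(s(top,D2((180,303)),.0422),s(top,D2((308,322)),.0422),'stop',s(top,D2((250,327)),.0395))
print('scene bot',s(sc,D1((184,371)),.0422),s(sc,D1((268,449)),.0422),'topface',s(sc,D1((183,335)),.0782),s(sc,D1((270,415)),.0782))
print('stop edge',s(sc,D1((180,405)),.0395),s(sc,D1((243,465)),.0395))
E
python3 - <<'E'
import cv2
im=cv2.imread('pics/e1.png')[300:530,130:390]; cv2.imwrite('pics/e3.png',cv2.resize(im,None,fx=2.3,fy=2.3))
E
```

```text
[-51.8  28.7] [-48.6 -22.8] stop [-55.2  -0.4]
scene bot [ 45.3 -25.7] [46.3 21.1] topface [ 52.1 -20.5] [53.1 26.3]
stop edge [ 55.9 -16.7] [56.8 18.8]
```

View pics/e3.png

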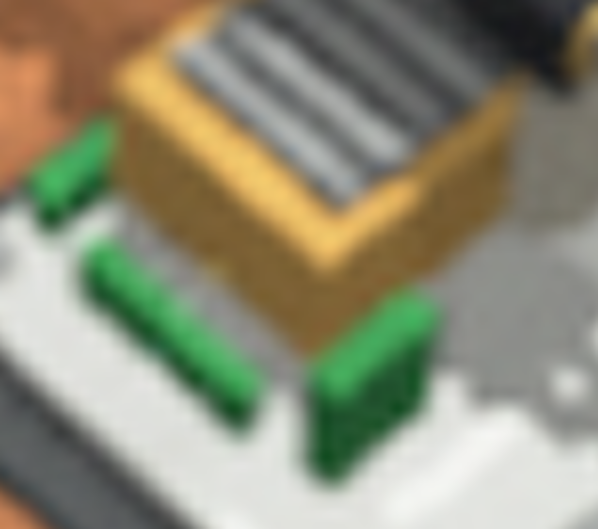

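>>> play_rows:
  plan:
    - {"grip":30,"x":0.3,"y":-1,"z":-5,"rx":0,"ry":0,"rz":0}
    - {"grip":30,"x":0,"y":0,"z":-5,"rx":0,"ry":0,"rz":0}
    - {"grip":30,"x":0,"y":0,"z":-4,"rx":0,"ry":0,"rz":0}
    - {"grip":30,"x":0,"y":0,"z":0,"rx":0,"ry":0,"rz":0}
    - {"grip":30,"x":0,"y":0,"z":0,"rx":0,"ry":0,"rz":0}

```text
time_s: 8.0
position: [0.5054, 0.0169, 0.0334]
eef_rot: [-3.141, -0.0, -0.212]
ft_force: [-0.1, -0.2, -2.9]
gripper_width: 0.534
```

No contact force, so the bottom of the jaw is about 29 mm up and already between the stops. Going down the rest.

>>> play_rows:
  plan:
    - {"grip":30,"x":0,"y":0,"z":-1.5,"rx":0,"ry":0,"rz":0}
    - {"grip":30,"x":0,"y":0,"z":-1.5,"rx":0,"ry":0,"rz":0}
    - {"grip":30,"x":0,"y":0,"z":0,"rx":0,"ry":0,"rz":0}

```text
time_s: 8.3
position: [0.5055, 0.0169, 0.0305]
eef_rot: [-3.141, -0.001, -0.212]
ft_force: [0.9, -0.4, -3.9]
gripper_width: 0.532
```

>>> play_rows:
  plan:
    - {"grip":66,"x":0,"y":0,"z":-0.5,"rx":0,"ry":0,"rz":0}
    - {"grip":66,"x":0,"y":0,"z":0,"rx":0,"ry":0,"rz":0}
    - {"grip":66,"x":0,"y":0,"z":0,"rx":0,"ry":0,"rz":0}
    - {"grip":66,"x":0,"y":0,"z":0,"rx":0,"ry":0,"rz":0}
    - {"grip":66,"x":0,"y":0,"z":20,"rx":0,"ry":0,"rz":0}
    - {"grip":66,"x":0,"y":0,"z":40,"rx":0,"ry":0,"rz":0}
    - {"grip":66,"x":0,"y":0,"z":50,"rx":0,"ry":0,"rz":0}
    - {"grip":50,"x":-5,"y":-29,"z":40,"rx":0,"ry":0,"rz":0}
    - {"grip":50,"x":-5,"y":-29,"z":0,"rx":0,"ry":0,"rz":0}
    - {"grip":50,"x":-5,"y":-29,"z":0,"rx":0,"ry":0,"rz":0}
    - {"grip":50,"x":-3.5,"y":0,"z":0,"rx":0,"ry":0,"rz":0}
    - {"grip":50,"x":0,"y":0,"z":0,"rx":0,"ry":0,"rz":0}

```text
time_s: 9.5
position: [0.4868, -0.0704, 0.1801]
eef_rot: [-3.141, -0.001, -0.214]
ft_force: [0.1, -0.2, 0.2]
gripper_width: 0.536
```

```bash
python3 - <<'E'
from ov import *
st=read_state(); p=st['position'];  print(p,st['eef_rot'])
for c,cr,nm in (('scene',(120,250,230,360),'g1.png'),('top',(170,270,180,290),'g2.png')):
    draw(cam(c),[],cr,5,nm)
E
```

```text
[ 0.48680897 -0.0703564   0.18011786] [-3.14102038e+00 -8.46602330e-04 -2.13929729e-01]
```

View pics/g1.png

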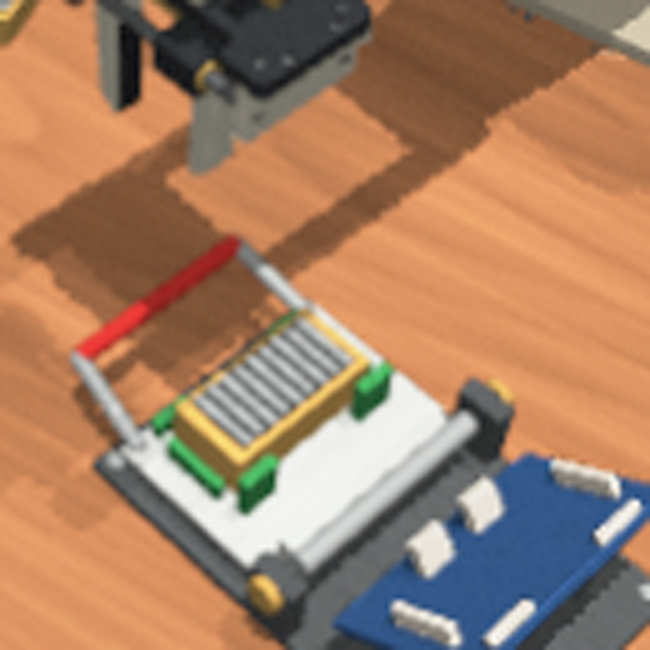

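View pics/g2.png

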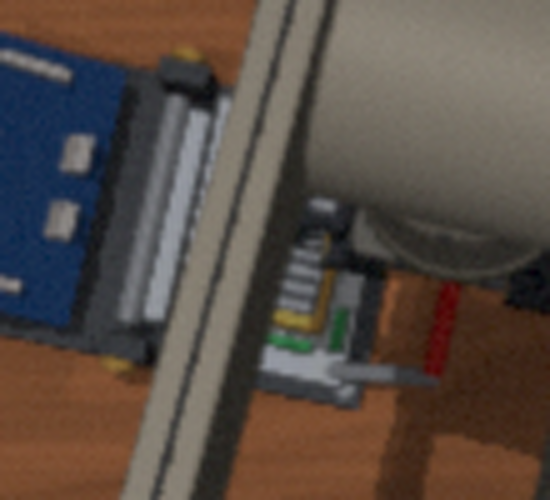

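The jaw is lying in the nest between the stops with ridges up. Descending on the bar.

>>> play_rows:
  plan:
    - {"grip":40,"x":0.5,"y":0.5,"z":-40,"rx":0,"ry":0,"rz":0}
    - {"grip":40,"x":0,"y":0,"z":-40,"rx":0,"ry":0,"rz":0}
    - {"grip":40,"x":0,"y":0,"z":-35,"rx":0,"ry":0,"rz":0}
    - {"grip":40,"x":0,"y":0,"z":-20,"rx":0,"ry":0,"rz":0}
    - {"grip":40,"x":0,"y":0,"z":-18,"rx":0,"ry":0,"rz":0}
    - {"grip":40,"x":0,"y":0,"z":0,"rx":0,"ry":0,"rz":0}
    - {"grip":40,"x":0,"y":0,"z":0,"rx":0,"ry":0,"rz":0}

```text
time_s: 10.3
position: [0.4876, -0.0688, 0.0272]
eef_rot: [-3.141, -0.0, -0.211]
ft_force: [0.4, 0.0, 0.5]
gripper_width: 0.426
```

```bash
python3 - <<'E'
from ov import *
st=read_state(); p=st['position'];  print(p,st['eef_rot'])
for c,cr,nm in (('scene',(120,250,220,350),'i1.png'),):
    draw(cam(c),[],cr,5,nm)
E
```

```text
[ 0.48756848 -0.06882181  0.02716251] [-3.14121508e+00 -4.15266849e-05 -2.11144944e-01]
```

View pics/i1.png

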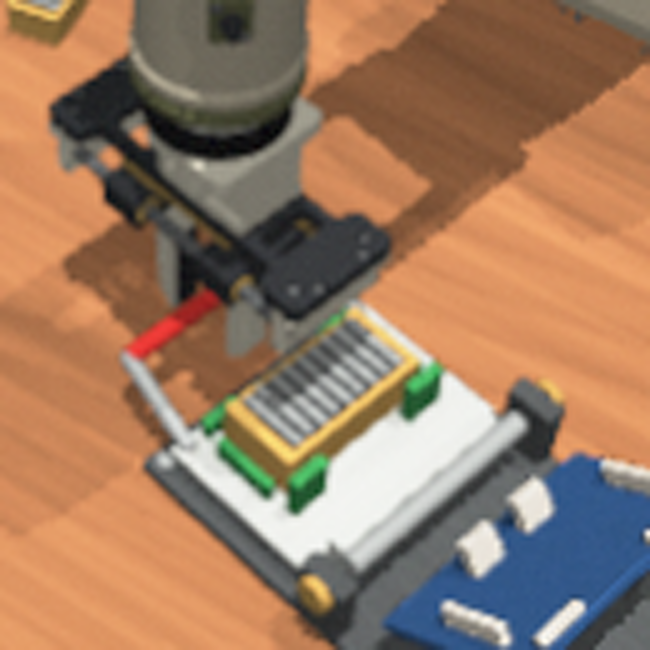

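>>> play_rows:
  plan:
    - {"grip":4,"x":0,"y":0,"z":-1,"rx":0,"ry":0,"rz":0}
    - {"grip":4,"x":0,"y":0,"z":0,"rx":0,"ry":0,"rz":0}
    - {"grip":4,"x":0,"y":0,"z":0,"rx":0,"ry":0,"rz":0}
    - {"grip":4,"x":0,"y":0,"z":0,"rx":0,"ry":0,"rz":0}
    - {"grip":4,"x":0,"y":0,"z":0,"rx":0,"ry":0,"rz":0}
    - {"grip":4,"x":0,"y":0,"z":0,"rx":0,"ry":0,"rz":0}
    - {"grip":4,"x":0,"y":0,"z":0,"rx":0,"ry":0,"rz":0}

```text
time_s: 11.05
position: [0.4878, -0.0707, 0.0266]
eef_rot: [3.14, -0.002, -0.212]
ft_force: [-1.1, -4.4, 1.5]
gripper_width: 0.119
```

```bash
python3 -c "
import numpy as np
th=np.r_[np.linspace(0,2.531,26)]
y=-172*np.cos(th);z=172*np.sin(th);u=y+172
X=(u*.211).round(1);Y=(u*.9775).round(1);Z=z.round(1)
for i in range(1,26): print(i,round(th[i],2),(X[i]-X[i-1]).round(1),(Y[i]-Y[i-1]).round(1),(Z[i]-Z[i-1]).round(1), X[i],Y[i],Z[i])"
```

```text
1 0.1 0.2 0.9 17.4 0.2 0.9 17.4
2 0.2 0.5 2.5 17.2 0.7 3.4 34.6
3 0.3 1.0 4.3 16.8 1.7 7.7 51.4
4 0.4 1.2 5.9 16.4 2.9 13.6 67.8
5 0.51 1.7 7.5 15.6 4.6 21.1 83.4
6 0.61 1.9 9.0 14.8 6.5 30.1 98.2
7 0.71 2.2 10.4 13.7 8.7 40.5 111.9
8 0.81 2.6 11.7 12.7 11.3 52.2 124.6
9 0.91 2.8 12.9 11.3 14.1 65.1 135.9
10 1.01 3.0 14.0 10.0 17.1 79.1 145.9
11 1.11 3.2 14.8 8.4 20.3 93.9 154.3
12 1.21 3.3 15.6 6.9 23.6 109.5 161.2
13 1.32 3.5 16.3 5.3 27.1 125.8 166.5
14 1.42 3.6 16.6 3.5 30.7 142.4 170.0
15 1.52 3.7 17.0 1.8 34.4 159.4 171.8
16 1.62 3.7 17.0 0.0 38.1 176.4 171.8
17 1.72 3.6 16.9 -1.7 41.7 193.3 170.1
18 1.82 3.6 16.7 -3.5 45.3 210.0 166.6
19 1.92 3.5 16.2 -5.2 48.8 226.2 161.4
20 2.02 3.4 15.7 -6.8 52.2 241.9 154.6
21 2.13 3.2 14.9 -8.4 55.4 256.8 146.2
22 2.23 3.0 13.9 -10.0 58.4 270.7 136.2
23 2.33 2.8 13.0 -11.3 61.2 283.7 124.9
24 2.43 2.6 11.7 -12.5 63.8 295.4 112.4
25 2.53 2.2 10.5 -13.8 66.0 305.9 98.6
```

>>> play_rows:
  plan:
    - {"grip":4,"x":0.1,"y":0.4,"z":8,"rx":0,"ry":0,"rz":0}
    - {"grip":4,"x":0.1,"y":0.5,"z":9.4,"rx":0,"ry":0,"rz":0}
    - {"grip":4,"x":0.5,"y":2.5,"z":17.2,"rx":0,"ry":0,"rz":0}
    - {"grip":4,"x":1.0,"y":4.3,"z":16.8,"rx":0,"ry":0,"rz":0}
    - {"grip":4,"x":1.2,"y":5.9,"z":16.4,"rx":0,"ry":0,"rz":0}
    - {"grip":4,"x":0,"y":0,"z":0,"rx":0,"ry":0,"rz":0}
    - {"grip":4,"x":0,"y":0,"z":0,"rx":0,"ry":0,"rz":0}

```text
time_s: 11.75
position: [0.4905, -0.0579, 0.0947]
eef_rot: [3.138, -0.002, -0.212]
ft_force: [-1.7, -8.8, 1.0]
gripper_width: 0.117
```

```bash
python3 - <<'E'
from ov import *
st=read_state(); p=st['position'];  print(p,st['eef_rot'],st['ft_force'],st['moment'])
draw(cam('scene'),[],(100,250,210,360),4.5,'j1.png')
E
```

```text
[ 0.49049036 -0.05785832  0.09465705] [ 3.13849143e+00 -1.89662703e-03 -2.12441021e-01] [-1.6826338  -8.75162058  1.03663825] [-1.60848093  0.35551559 -0.01471926]
```

View pics/j1.png

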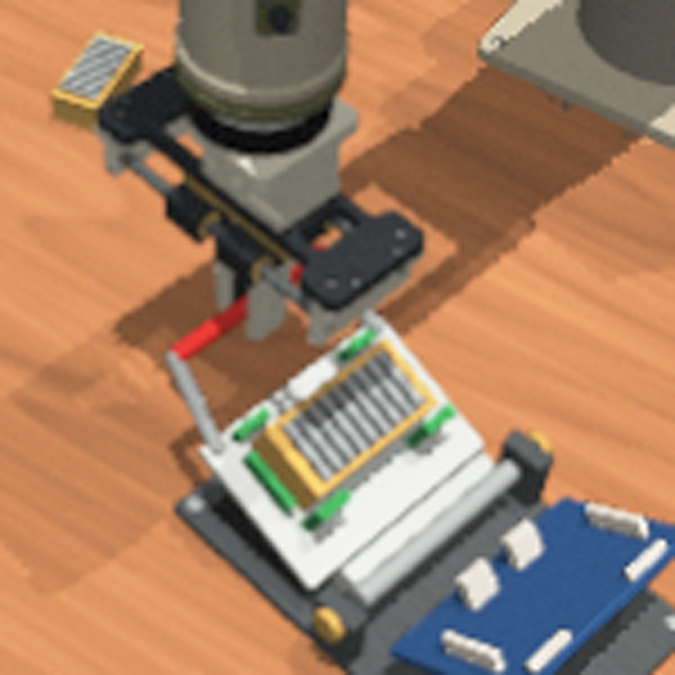

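The leaf has risen about 0.4 rad, the grip is holding and the forces are small. Continuing to upright.

>>> play_rows:
  plan:
    - {"grip":4,"x":1.7,"y":7.0,"z":15.6,"rx":0,"ry":0,"rz":0}
    - {"grip":4,"x":1.9,"y":8.6,"z":14.8,"rx":0,"ry":0,"rz":0}
    - {"grip":4,"x":2.2,"y":10.4,"z":13.7,"rx":0,"ry":0,"rz":0}
    - {"grip":4,"x":2.6,"y":11.7,"z":12.7,"rx":0,"ry":0,"rz":0}
    - {"grip":4,"x":2.8,"y":12.9,"z":11.3,"rx":0,"ry":0,"rz":0}
    - {"grip":4,"x":3.0,"y":14.0,"z":10.0,"rx":0,"ry":0,"rz":0}
    - {"grip":4,"x":0,"y":0,"z":0,"rx":0,"ry":0,"rz":0}

```text
time_s: 12.5
position: [0.5055, 0.007, 0.1761]
eef_rot: [3.138, -0.004, -0.212]
ft_force: [-11.2, -12.9, 19.5]
gripper_width: 0.121
```

>>> play_rows:
  plan:
    - {"grip":4,"x":0,"y":0,"z":0,"rx":0,"ry":0,"rz":0}
    - {"grip":4,"x":0,"y":0,"z":0,"rx":0,"ry":0,"rz":0}

```text
time_s: 12.7
position: [0.5052, 0.0057, 0.1752]
eef_rot: [3.137, -0.004, -0.213]
ft_force: [-9.9, -13.5, 19.0]
gripper_width: 0.119
```

```bash
python3 - <<'E'
from ov import *
draw(cam('scene'),[],(70,250,210,390),3.3,'k1.png')
E
```

```text
(no output)
```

View pics/k1.png

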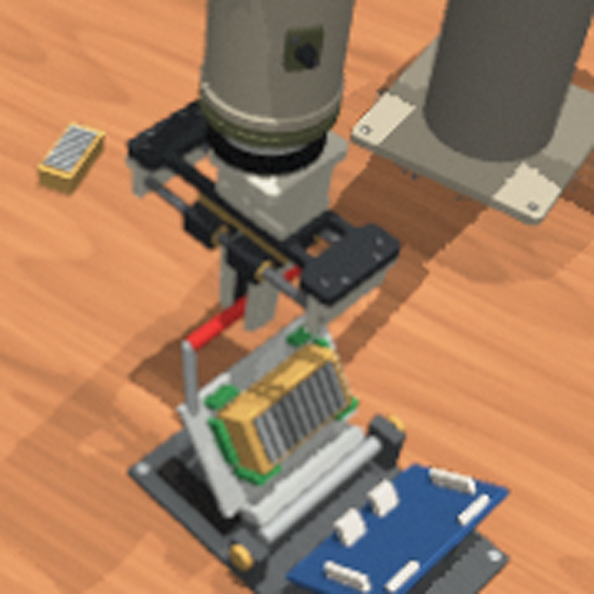

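>>> play_rows:
  plan:
    - {"grip":4,"x":-0.3,"y":-1.5,"z":2.5,"rx":0,"ry":0,"rz":0}
    - {"grip":4,"x":0,"y":0,"z":0,"rx":0,"ry":0,"rz":0}

```text
time_s: 12.95
position: [0.5051, 0.006, 0.1755]
eef_rot: [3.141, -0.003, -0.213]
ft_force: [-0.5, -7.2, 5.5]
gripper_width: 0.118
```

```bash
python3 -c "
from h import *
s=read_state();print(s['position'],s['ft_force'],s['moment'],s['eef_rot'])"
```

```text
[0.50511833 0.00600516 0.17553517] [-0.48230394 -7.20565261  5.50392935] [-1.09220163  0.0105168   0.08700069] [ 3.14068298 -0.00324508 -0.21286027]
```

>>> play_rows:
  plan:
    - {"grip":4,"x":3.0,"y":14.2,"z":8.9,"rx":0,"ry":0,"rz":0}
    - {"grip":4,"x":3.3,"y":15.6,"z":7.3,"rx":0,"ry":0,"rz":0}
    - {"grip":4,"x":3.5,"y":16.3,"z":5.5,"rx":0,"ry":0,"rz":0}
    - {"grip":4,"x":0,"y":0,"z":0,"rx":0,"ry":0,"rz":0}
    - {"grip":4,"x":0,"y":0,"z":0,"rx":0,"ry":0,"rz":0}

```text
time_s: 13.45
position: [0.5154, 0.053, 0.1977]
eef_rot: [-3.142, -0.004, -0.211]
ft_force: [1.1, -4.8, 8.2]
gripper_width: 0.121
```

```bash
python3 - <<'E'
from ov import *
s=read_state();print(s['position'],s['ft_force'],s['moment'],s['eef_rot'])
draw(cam('scene'),[],(70,250,210,390),3.3,'l1.png')
E
```

```text
[0.51540675 0.05296102 0.19770801] [ 1.05163896 -4.84941594  8.22742651] [-0.63091069 -0.1741236   0.03532231] [-3.14159222 -0.00422669 -0.21127429]
```

View pics/l1.png

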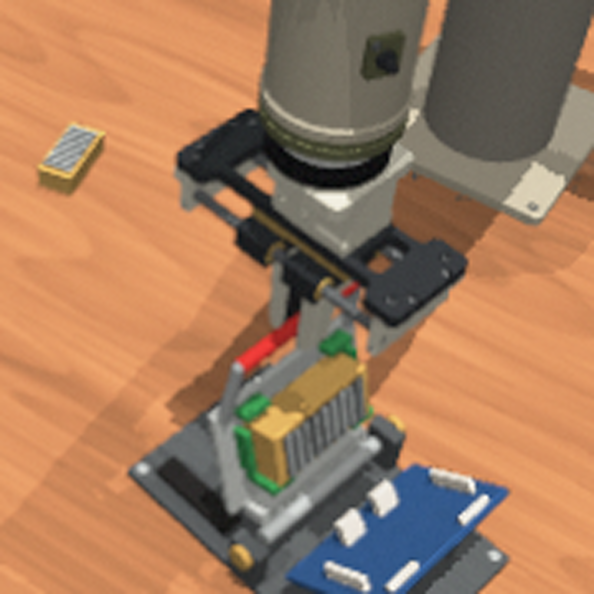

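>>> play_rows:
  plan:
    - {"grip":4,"x":3.6,"y":16.6,"z":4.6,"rx":0,"ry":0,"rz":0}
    - {"grip":4,"x":3.7,"y":17.0,"z":2,"rx":0,"ry":0,"rz":0}
    - {"grip":4,"x":3.7,"y":17.0,"z":0,"rx":0,"ry":0,"rz":0}
    - {"grip":4,"x":0,"y":0,"z":0,"rx":0,"ry":0,"rz":0}
    - {"grip":4,"x":0,"y":0,"z":0,"rx":0,"ry":0,"rz":0}

```text
time_s: 14.0
position: [0.526, 0.1037, 0.2033]
eef_rot: [-3.141, -0.003, -0.211]
ft_force: [5.4, -1.0, 4.2]
gripper_width: 0.12
```

Now just past upright. I'll go slower through the tipping region.

>>> play_rows:
  plan:
    - {"grip":4,"x":2.5,"y":11.8,"z":-1.0,"rx":0,"ry":0,"rz":0}
    - {"grip":4,"x":2.5,"y":11.8,"z":-1.8,"rx":0,"ry":0,"rz":0}
    - {"grip":4,"x":2.5,"y":11.6,"z":-2.6,"rx":0,"ry":0,"rz":0}
    - {"grip":4,"x":2.4,"y":11.3,"z":-3.4,"rx":0,"ry":0,"rz":0}
    - {"grip":4,"x":2.4,"y":11.1,"z":-4.2,"rx":0,"ry":0,"rz":0}
    - {"grip":4,"x":0,"y":0,"z":0,"rx":0,"ry":0,"rz":0}
    - {"grip":4,"x":0,"y":0,"z":0,"rx":0,"ry":0,"rz":0}

```text
time_s: 14.7
position: [0.5378, 0.1618, 0.1892]
eef_rot: [-3.141, -0.001, -0.212]
ft_force: [5.4, -0.9, 0.3]
gripper_width: 0.117
```

```bash
python3 - <<'E'
from ov import *
s=read_state();p=s['position'];d=p-np.array([.4878,-.0707,.0266]);y=d[0]*.211+d[1]*.9775;print(p,s['ft_force'],s['moment'],y,np.arccos((.172-y)/.172),d[2]-np.sqrt(.172**2-(.172-y)**2))
draw(cam('scene'),[],(70,250,210,390),3.3,'m1.png')
E
```

```text
[0.53784976 0.16182109 0.18919165] [ 5.36872151 -0.92298464  0.28987423] [-0.14254158 -0.99481293 -0.05309491] 0.23784986911754605 1.9636736243453348 0.003696099619685589
```

View pics/m1.png

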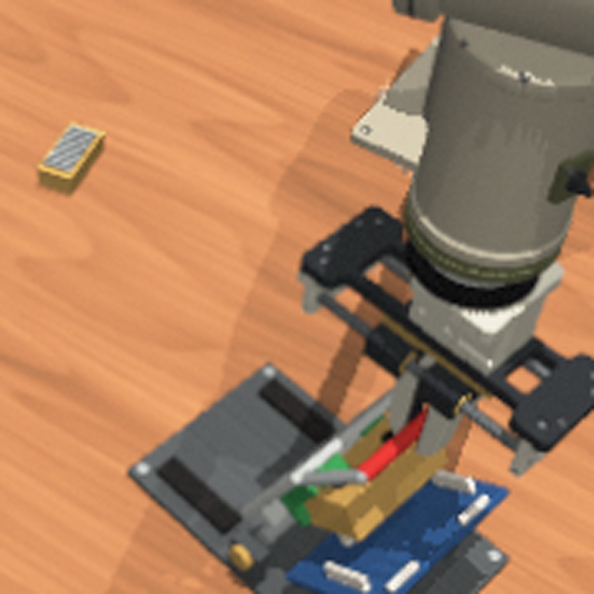

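```bash
python3 -c "
import numpy as np
th=np.linspace(1.964,2.531,9)
y=-172*np.cos(th);z=172*np.sin(th)
for i in range(1,9): print(round(th[i],3),round((y[i]-y[i-1])*.211,1),round((y[i]-y[i-1])*.9775,1),round(z[i]-z[i-1],1))"
```

```text
2.035 2.3 10.8 -5.1
2.106 2.3 10.5 -5.8
2.177 2.2 10.0 -6.6
2.248 2.1 9.5 -7.3
2.318 1.9 9.0 -8.0
2.389 1.8 8.4 -8.6
2.46 1.7 7.8 -9.2
2.531 1.5 7.2 -9.7
```

>>> play_rows:
  plan:
    - {"grip":4,"x":2.2,"y":10.8,"z":-5.1,"rx":0,"ry":0,"rz":0}
    - {"grip":4,"x":2.1,"y":10.5,"z":-5.8,"rx":0,"ry":0,"rz":0}
    - {"grip":4,"x":2.0,"y":10.0,"z":-6.6,"rx":0,"ry":0,"rz":0}
    - {"grip":4,"x":2.0,"y":9.5,"z":-7.3,"rx":0,"ry":0,"rz":0}
    - {"grip":4,"x":0,"y":0,"z":0,"rx":0,"ry":0,"rz":0}
    - {"grip":4,"x":0,"y":0,"z":0,"rx":0,"ry":0,"rz":0}

```text
time_s: 15.35
position: [0.5463, 0.2031, 0.1641]
eef_rot: [-3.141, -0.001, -0.212]
ft_force: [7.3, -0.5, -0.1]
gripper_width: 0.119
```

```bash
cat > st.py <<'E'
from ov import *
import sys
s=read_state();p=s['position'];d=p-np.array([.4878,-.0707,.0266]);y=d[0]*.211+d[1]*.9775;print(s['time_s'],p,s['ft_force'],s['moment'],y,np.arccos((.172-y)/.172),d[2]-np.sqrt(.172**2-(.172-y)**2))
draw(cam('scene'),[],(100,280,230,410),3.3,sys.argv[1])
E
python3 st.py n1.png
```

```text
15.35 [0.54626008 0.20314306 0.16410795] [ 7.25943184 -0.49507503 -0.06710211] [-0.05795717 -1.14484811 -0.10087466] 0.2800166717127059 2.2497818939437253 0.003655798281477829
```

View pics/n1.png

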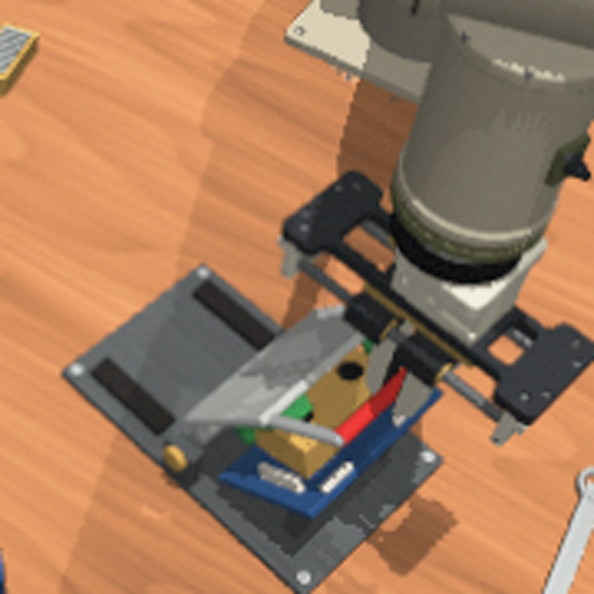

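The jaw has tipped onto the receiver with its bolt holes showing. Closing the rest of the way.

>>> play_rows:
  plan:
    - {"grip":4,"x":1.3,"y":9.0,"z":-8.0,"rx":0,"ry":0,"rz":0}
    - {"grip":4,"x":1.2,"y":8.4,"z":-8.6,"rx":0,"ry":0,"rz":0}
    - {"grip":4,"x":1.2,"y":7.8,"z":-9.2,"rx":0,"ry":0,"rz":0}
    - {"grip":4,"x":1.0,"y":7.2,"z":-9.7,"rx":0,"ry":0,"rz":0}
    - {"grip":4,"x":0,"y":0,"z":0,"rx":0,"ry":0,"rz":0}
    - {"grip":4,"x":0,"y":0,"z":0,"rx":0,"ry":0,"rz":0}

```text
time_s: 16.0
position: [0.5513, 0.2352, 0.1285]
eef_rot: [-3.141, -0.002, -0.212]
ft_force: [9.7, -0.5, -2.4]
gripper_width: 0.118
```

```bash
python3 st.py o1.png
```

```text
16.0 [0.55131517 0.23516856 0.12854507] [ 9.70153229 -0.46543129 -2.43230272] [-0.19753728 -1.49145203  0.15077212] 0.3123882226975965 2.525617779717621 0.0025712940418347735
```

View pics/o1.png

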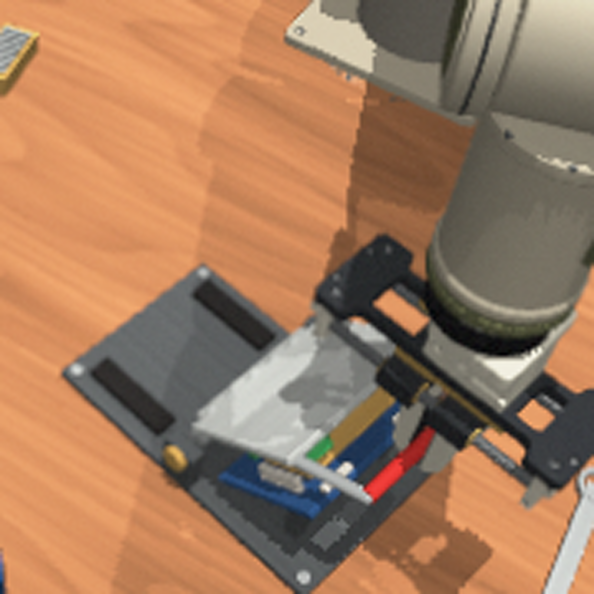

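>>> play_rows:
  plan:
    - {"grip":4,"x":1.5,"y":1.2,"z":-2,"rx":0,"ry":0,"rz":0}
    - {"grip":4,"x":1,"y":1.0,"z":-2,"rx":0,"ry":0,"rz":0}
    - {"grip":4,"x":0,"y":0,"z":0,"rx":0,"ry":0,"rz":0}
    - {"grip":4,"x":0,"y":0,"z":0,"rx":0,"ry":0,"rz":0}

```text
time_s: 16.45
position: [0.5519, 0.2357, 0.1275]
eef_rot: [3.138, 0.001, -0.213]
ft_force: [-12.3, -13.0, 26.4]
gripper_width: 0.116
```

```bash
python3 st.py o2.png
```

```text
16.45 [0.55191636 0.23569559 0.12745396] [-12.32097176 -13.04840417  26.40178639] [-2.21683648  2.22461936 -0.04284601] 0.313030236488075 2.5321081768137517 0.002393447577970803
```

The hard stop is reached: 26 N reaction and no further travel. Swinging back now, in checked segments.

>>> play_rows:
  plan:
    - {"grip":4,"x":-1.3,"y":-2.2,"z":4,"rx":0,"ry":0,"rz":0}
    - {"grip":4,"x":-1.0,"y":-7.2,"z":9.7,"rx":0,"ry":0,"rz":0}
    - {"grip":4,"x":-1.2,"y":-7.8,"z":9.2,"rx":0,"ry":0,"rz":0}
    - {"grip":4,"x":-1.4,"y":-8.4,"z":8.6,"rx":0,"ry":0,"rz":0}
    - {"grip":4,"x":-1.6,"y":-9.0,"z":8.0,"rx":0,"ry":0,"rz":0}
    - {"grip":4,"x":-2.0,"y":-9.5,"z":7.3,"rx":0,"ry":0,"rz":0}
    - {"grip":4,"x":0,"y":0,"z":0,"rx":0,"ry":0,"rz":0}
    - {"grip":4,"x":0,"y":0,"z":0,"rx":0,"ry":0,"rz":0}

```text
time_s: 17.3
position: [0.5428, 0.1931, 0.1725]
eef_rot: [-3.141, 0.002, -0.212]
ft_force: [-5.9, 4.2, 3.2]
gripper_width: 0.118
```

```bash
python3 st.py q1.png
```

```text
17.3 [0.54280517 0.19309522 0.17252977] [-5.89126341  4.24439279  3.21545284] [0.92317458 1.12371704 0.02410673] 0.26946591671784065 2.1732456683845167 0.004210345059161347
```

View pics/q1.png

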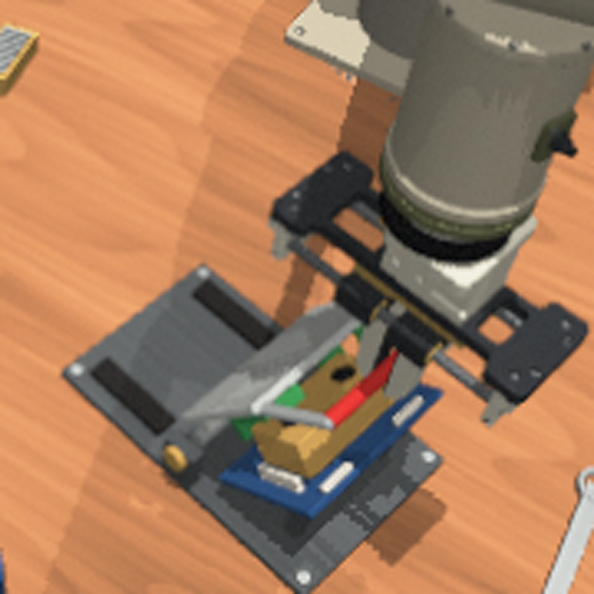

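```bash
python3 -c "
import numpy as np
th=np.linspace(2.173,0,23)
y=-172*np.cos(th);z=172*np.sin(th)
for i in range(1,23): print(i,round(th[i],3),round((y[i]-y[i-1])*.211,1),round((y[i]-y[i-1])*.9775,1),round(z[i]-z[i-1],1))"
```

```text
1 2.074 -3.0 -14.1 8.9
2 1.975 -3.2 -14.9 7.4
3 1.877 -3.4 -15.6 5.9
4 1.778 -3.5 -16.1 4.3
5 1.679 -3.5 -16.4 2.7
6 1.58 -3.6 -16.6 1.0
7 1.482 -3.6 -16.6 -0.7
8 1.383 -3.5 -16.4 -2.3
9 1.284 -3.5 -16.1 -4.0
10 1.185 -3.4 -15.7 -5.6
11 1.086 -3.2 -15.1 -7.2
12 0.988 -3.1 -14.3 -8.6
13 0.889 -2.9 -13.4 -10.0
14 0.79 -2.7 -12.4 -11.3
15 0.691 -2.4 -11.2 -12.5
16 0.593 -2.1 -9.9 -13.6
17 0.494 -1.9 -8.6 -14.5
18 0.395 -1.5 -7.1 -15.3
19 0.296 -1.2 -5.6 -16.0
20 0.198 -0.9 -4.1 -16.5
21 0.099 -0.5 -2.5 -16.8
22 0.0 -0.2 -0.8 -17.0
```

>>> play_rows:
  plan:
    - {"grip":4,"x":-3.0,"y":-14.1,"z":8.9,"rx":0,"ry":0,"rz":0}
    - {"grip":4,"x":-3.2,"y":-14.9,"z":7.4,"rx":0,"ry":0,"rz":0}
    - {"grip":4,"x":-3.4,"y":-15.6,"z":5.9,"rx":0,"ry":0,"rz":0}
    - {"grip":4,"x":-3.5,"y":-16.1,"z":4.3,"rx":0,"ry":0,"rz":0}
    - {"grip":4,"x":-3.5,"y":-16.4,"z":2.7,"rx":0,"ry":0,"rz":0}
    - {"grip":4,"x":0,"y":0,"z":0,"rx":0,"ry":0,"rz":0}
    - {"grip":4,"x":0,"y":0,"z":0,"rx":0,"ry":0,"rz":0}

```text
time_s: 18.05
position: [0.5266, 0.1153, 0.2023]
eef_rot: [-3.141, 0.001, -0.213]
ft_force: [-7.1, 2.0, 7.7]
gripper_width: 0.118
```

```bash
python3 st.py r1.png
```

```text
18.05 [0.52662938 0.11531062 0.20229783] [-7.05525274  2.00332908  7.74089749] [ 0.5138909   1.09371281 -0.05882983] 0.19001837632342153 1.6757468876916792 0.004644214618506337
```

View pics/r1.png

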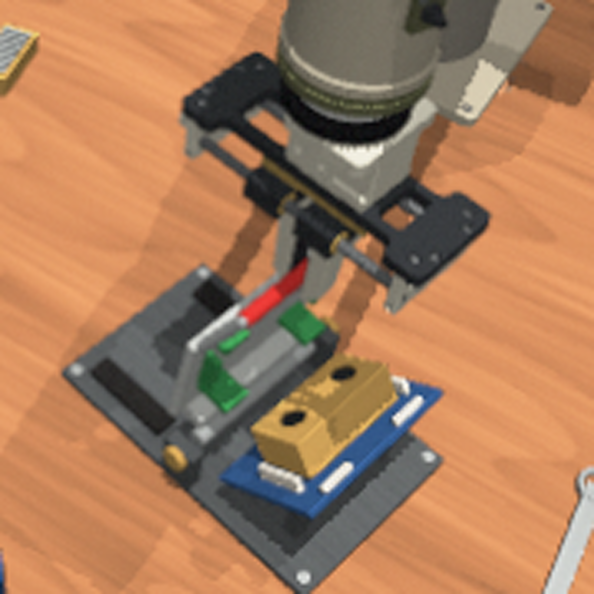

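The jaw lies flat in the receiver with holes up. Continuing to open the leaf.

>>> play_rows:
  plan:
    - {"grip":4,"x":-3.8,"y":-16.6,"z":1.5,"rx":0,"ry":0,"rz":0}
    - {"grip":4,"x":-3.8,"y":-16.6,"z":-0.7,"rx":0,"ry":0,"rz":0}
    - {"grip":4,"x":-3.7,"y":-16.4,"z":-2.3,"rx":0,"ry":0,"rz":0}
    - {"grip":4,"x":-3.7,"y":-16.1,"z":-4.0,"rx":0,"ry":0,"rz":0}
    - {"grip":4,"x":-3.6,"y":-15.7,"z":-5.6,"rx":0,"ry":0,"rz":0}
    - {"grip":4,"x":0,"y":0,"z":0,"rx":0,"ry":0,"rz":0}
    - {"grip":4,"x":0,"y":0,"z":0,"rx":0,"ry":0,"rz":0}

```text
time_s: 18.8
position: [0.5088, 0.0334, 0.1908]
eef_rot: [3.141, -0.0, -0.213]
ft_force: [-3.1, -1.6, 5.0]
gripper_width: 0.122
```

```bash
python3 st.py s1.png
```

```text
18.8 [0.50878275 0.0334256  0.19078876] [-3.12565759 -1.60090235  4.96656802] [-0.47847775  0.77418592  0.06205556] 0.10621013377688297 1.1782966244807795 0.005268359421913255
```

>>> play_rows:
  plan:
    - {"grip":4,"x":-3.2,"y":-15.1,"z":-7.2,"rx":0,"ry":0,"rz":0}
    - {"grip":4,"x":-3.1,"y":-14.3,"z":-8.6,"rx":0,"ry":0,"rz":0}
    - {"grip":4,"x":-2.9,"y":-13.4,"z":-10.0,"rx":0,"ry":0,"rz":0}
    - {"grip":4,"x":-2.7,"y":-12.4,"z":-11.3,"rx":0,"ry":0,"rz":0}
    - {"grip":4,"x":-2.4,"y":-11.2,"z":-12.5,"rx":0,"ry":0,"rz":0}
    - {"grip":4,"x":0,"y":0,"z":0,"rx":0,"ry":0,"rz":0}
    - {"grip":4,"x":0,"y":0,"z":0,"rx":0,"ry":0,"rz":0}

```text
time_s: 19.55
position: [0.4945, -0.0328, 0.1398]
eef_rot: [3.142, 0.0, -0.213]
ft_force: [-1.2, -0.5, -0.8]
gripper_width: 0.116
```

```bash
python3 st.py s2.png
```

```text
19.55 [ 0.49446912 -0.03279759  0.13981594] [-1.22304316 -0.49664581 -0.75416291] [-0.11400318  0.3191135  -0.01923338] 0.038456789177539766 0.6818406466841667 0.004817552733028876
```

View pics/s2.png

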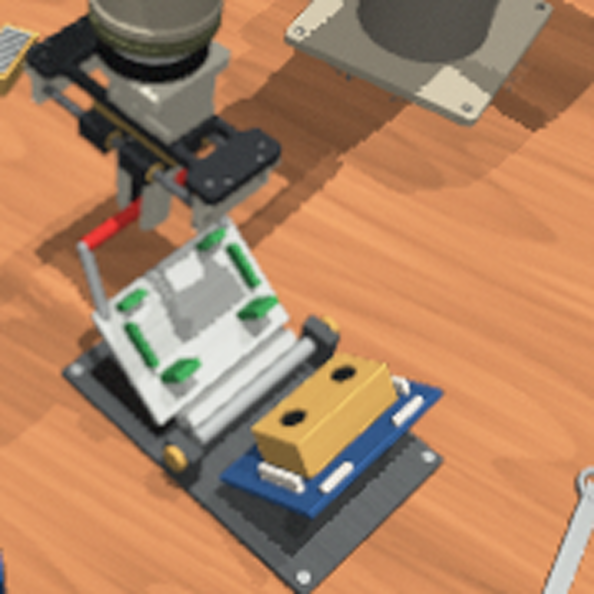

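>>> play_rows:
  plan:
    - {"grip":4,"x":-2.1,"y":-9.9,"z":-13.6,"rx":0,"ry":0,"rz":0}
    - {"grip":4,"x":-1.9,"y":-8.6,"z":-14.5,"rx":0,"ry":0,"rz":0}
    - {"grip":4,"x":-1.5,"y":-7.1,"z":-15.3,"rx":0,"ry":0,"rz":0}
    - {"grip":4,"x":-1.2,"y":-5.6,"z":-16.0,"rx":0,"ry":0,"rz":0}
    - {"grip":4,"x":-0.9,"y":-4.1,"z":-16.5,"rx":0,"ry":0,"rz":0}
    - {"grip":4,"x":-0.4,"y":-1.8,"z":-12,"rx":0,"ry":0,"rz":0}
    - {"grip":4,"x":-0.2,"y":-0.8,"z":-10,"rx":0,"ry":0,"rz":0}
    - {"grip":4,"x":0,"y":0,"z":-8,"rx":0,"ry":0,"rz":0}
    - {"grip":4,"x":0,"y":0,"z":0,"rx":0,"ry":0,"rz":0}
    - {"grip":4,"x":0,"y":0,"z":0,"rx":0,"ry":0,"rz":0}

```text
time_s: 20.6
position: [0.4866, -0.0704, 0.035]
eef_rot: [3.141, -0.0, -0.212]
ft_force: [-4.2, -4.3, -0.4]
gripper_width: 0.119
```

```bash
python3 st.py t1.png
```

```text
20.6 [ 0.48655121 -0.07037619  0.03495938] [-4.21176679 -4.26337793 -0.4131015 ] [-0.44488966  0.7367028   0.06034281] 5.302958560307537e-05 0.024832534634010677 0.004088623138087672
```

View pics/t1.png

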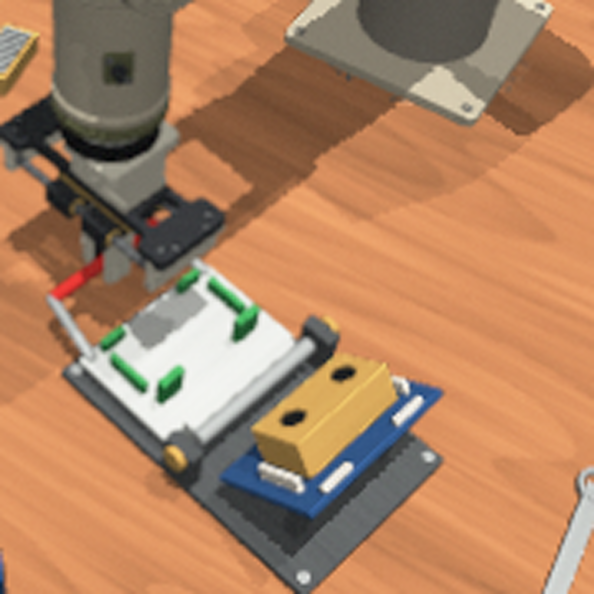

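Nearly open. Pressing down gently onto the stop.

>>> play_rows:
  plan:
    - {"grip":4,"x":0,"y":0,"z":-3,"rx":0,"ry":0,"rz":0}
    - {"grip":4,"x":0,"y":0,"z":-3,"rx":0,"ry":0,"rz":0}
    - {"grip":4,"x":0,"y":0,"z":0,"rx":0,"ry":0,"rz":0}
    - {"grip":4,"x":0,"y":0,"z":0,"rx":0,"ry":0,"rz":0}

```text
time_s: 21.05
position: [0.4867, -0.0705, 0.0299]
eef_rot: [3.141, -0.001, -0.212]
ft_force: [-7.4, -3.8, 6.5]
gripper_width: 0.121
```

>>> play_rows:
  plan:
    - {"grip":4,"x":0,"y":0,"z":-2.5,"rx":0,"ry":0,"rz":0}
    - {"grip":4,"x":0,"y":0,"z":0,"rx":0,"ry":0,"rz":0}
    - {"grip":4,"x":0,"y":0,"z":0,"rx":0,"ry":0,"rz":0}

```text
time_s: 21.35
position: [0.4873, -0.0706, 0.0294]
eef_rot: [3.141, -0.001, -0.212]
ft_force: [-16.0, -1.9, 25.4]
gripper_width: 0.118
```

The leaf is on its open stop: 25 N reaction and no travel. Releasing and retreating upward.

>>> play_rows:
  plan:
    - {"grip":4,"x":0,"y":0,"z":1.5,"rx":0,"ry":0,"rz":0}
    - {"grip":40,"x":0,"y":0,"z":0,"rx":0,"ry":0,"rz":0}
    - {"grip":40,"x":0,"y":0,"z":0,"rx":0,"ry":0,"rz":0}
    - {"grip":40,"x":0,"y":0,"z":0,"rx":0,"ry":0,"rz":0}
    - {"grip":40,"x":0,"y":0,"z":0,"rx":0,"ry":0,"rz":0}
    - {"grip":40,"x":0,"y":0,"z":20,"rx":0,"ry":0,"rz":0}
    - {"grip":40,"x":0,"y":0,"z":40,"rx":0,"ry":0,"rz":0}
    - {"grip":40,"x":0,"y":0,"z":45,"rx":0,"ry":0,"rz":0}
    - {"grip":40,"x":0,"y":-30,"z":40,"rx":0,"ry":0,"rz":0}
    - {"grip":40,"x":-10,"y":-45,"z":0,"rx":0,"ry":0,"rz":0}
    - {"grip":40,"x":-10,"y":-45,"z":0,"rx":0,"ry":0,"rz":0}
    - {"grip":40,"x":-10,"y":-45,"z":0,"rx":0,"ry":0,"rz":0}
    - {"grip":40,"x":0,"y":0,"z":0,"rx":0,"ry":0,"rz":0}
    - {"grip":40,"x":0,"y":0,"z":0,"rx":0,"ry":0,"rz":0}

```text
time_s: 22.75
position: [0.4565, -0.2358, 0.1727]
eef_rot: [-3.141, -0.001, -0.215]
ft_force: [1.2, 0.8, -0.2]
gripper_width: 0.43
```

```bash
python3 - <<'E'
from ov import *
s=read_state();print(s['time_s'],s['position'],s['ft_force'])
fx=np.array([.5235,.0985]);yaw=-.212
R2=np.array([[np.cos(yaw),-np.sin(yaw)],[np.sin(yaw),np.cos(yaw)]])
# receiver: closed-leaf floor is mirror; leaf floor at leaf z=-19.5, receiver floor 39 below at closed => along leaf z +19.5
th=2.531
def W(x,a,h): # leaf coords (x, dist a from hinge outward, height h along leaf z) at angle th
    y=-a*np.cos(th)+h*np.sin(th); z=.045+a*np.sin(th)+h*np.cos(th)
    q=R2@[x,y]+fx; return (q[0],q[1],z)
J=[[W(x,a,h) for x,a in ((-.05,.0525),(.05,.0525),(.05,.1025),(-.05,.1025))] for h in (.0195,.0195-.036)]
for c,cr,nm in (('scene',(170,290,270,390),'u1.png'),('top',(165,255,150,290),'u2.png')):
    im=cam(c); draw(im,[],cr,5,nm); draw(im,J,cr,5,'o'+nm)
E
```

```text
22.75 [ 0.45649861 -0.23575226  0.17272832] [ 1.20824046  0.76456704 -0.16648484]
```

View pics/ou1.png

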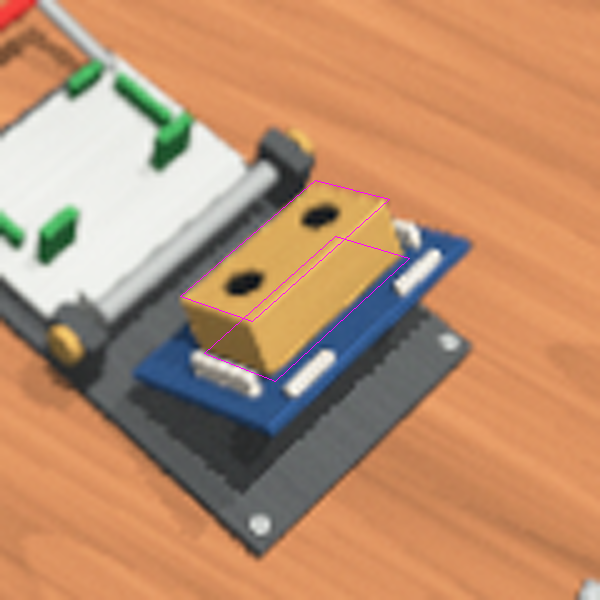

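View pics/u2.png

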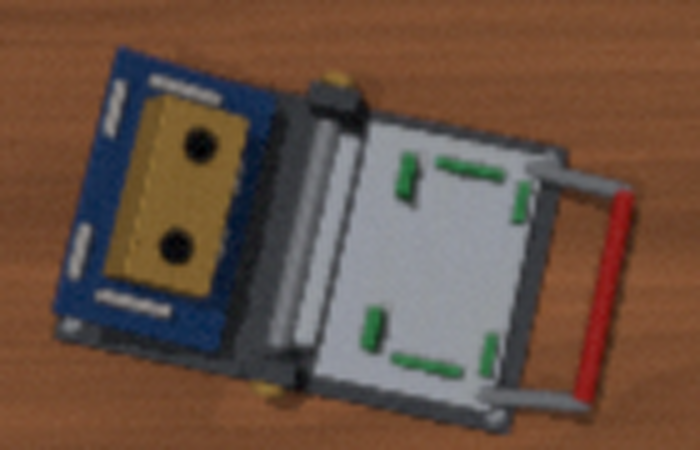

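View pics/u1.png

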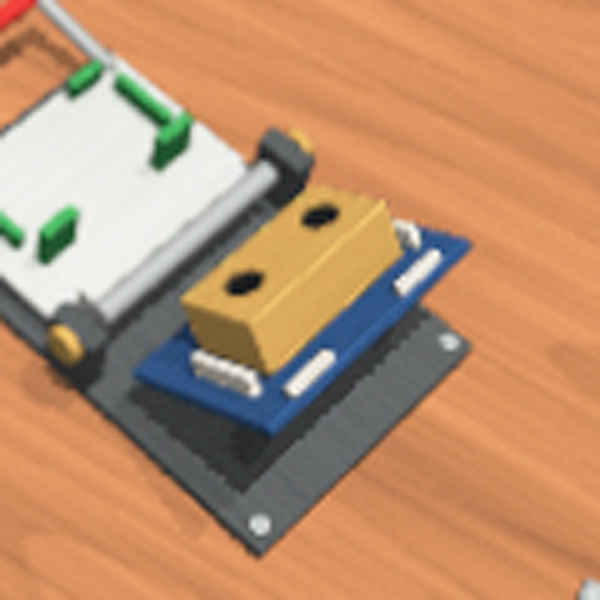

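The jaw sits flat against its low-side stops, matching the predicted overlay, and the leaf is level and clear. Handing in.

```bash
python3 -c "
from plant import *
print(job_done())"
```

```text
the job is handed in; nothing more can be done
None
```

The jaw is turned over and lying in the blue receiver with its bolt holes up, and the leaf is back open. I handed the job in shortly after t = 22.75 s; no verdict is reported.

**What I did:** I picked out the middle-sized gold jaw (measured about 100 x 50 mm) and laid it ridges up in the open leaf's nest. I swung the leaf by its bar at about 1 rad/s until it met the closed stop (reaction 26 N, computed angle about 2.53 rad). I then swung it back until it met the open stop (25 N), let go and backed the arm off.

**Last checks:** In both cameras the leaf looks level on its base. In the scene camera the jaw's outline is within a few mm of where a seated jaw should appear. The gripper is well clear, with close to no force on it.

**What disagreed:**
- **Cameras:** the two views differed by about 5 mm in absolute x, so I used the mean of the two and looked again while lowering the jaw into the nest.
- **Bar path:** mid-swing the bar sat about 4–5 mm off its expected arc, probably because it slipped in the fingers. The sideways force reached about 25 N, and I corrected for it.
- **Bystanders:** I did not re-measure the handwheel, load cell and wrench at the end. The arm was not taken near them.

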